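Restock the dispensary jar racks and close up the rows

ROBOT

A 6-joint arm with a two-finger parallel gripper is mounted at the origin on the work surface. World frame = base frame: x ahead of the robot, y to its left, z up, the work surface at z = 0. Lengths are in m, angles in rad, forces in N, time in s.
With the tool pointing down it reaches from about 0.3 to 0.875 m from the base axis. Payload 6.4 kg.
Tool frame: the origin (TCP) lies at the very end of the fingers, on their centre line; the grasp point (between the pads) lies 19 mm behind it (r.pinch_z is the z of the grasp point in the tool frame, in m); z points along the fingers, y is the direction in which the jaws open and shut (so a half turn about z gives the same grasp; the last joint's range is limited). The gripper opens to 88 mm and grips with 3 to 60 N. Pads are 18 mm wide; open, the fingers measure 123 mm over their backs; the gripper's body (75 mm by 187 mm) begins 45 mm behind the grasp point.
Start: joints at [-1.329, 0.181, 1.607, -0, 1.354, -0.206], TCP at [0.249, -0.518, 0.239] pointing down, gripper open.
Joint ranges: [-2.99, 2.99], [-0.89, 2.07], [0.3, 2.58], [-1.14, 4.28], [0, 2.63], [-3.12, 3.12]. Speed limits (rad/s): [2.57, 2.57, 3.01, 3.14, 3.14, 3.14].

INTERFACE

Orientations are given as a 3x3 rotation matrix whose columns are the frame's x, y, z axes.
In Python, from workcell import r gives the robot as it stands.
- The arm moves only by the tool servo_tool, never from a script. Its argument "increments" is a list that holds one entry, the list of rows, each a list of 4 numbers: the shift along the world's x, y, z in mm, then the turn about the world's z in rad. In form: [[[tx, ty, tz, turn], ...]]. A call has 1 to 10 rows; each row is the pose to reach, as a shift and turn from the pose commanded when the call began; what a row does not reach only later rows make up. A row lasts 1/8 s, in which the tool goes at most 62.5 mm and 10.7 degrees, less where a joint would pass 70% of its speed; a pose out of reach is approached as far as the arm can. A call with a gripper value outside its range is refused whole. "fingers" is the finger opening in mm, from 0 to 88.1, set as the call begins (left out, the last holds). The fingers move at their own pace and stop on an object; "force" is the grip in N (left out, the last holds). Time passes only in rows, so rows that repeat a pose let the fingers close. It gives the time, the measured TCP pose, the force and the opening at its end, in the units of the state.
- r.get_state(): the state, without advancing time (a new reading comes with each control period).
- r.capture(name): name is "side" or "top"; returns a dict with "frame" (400x640x3 uint8, blue, green, red), "intrinsics" (3x3 intrinsics, pixels), "distortion" ([k1, k2, p1, p2, k3] as OpenCV has them; the pictures are not rectified), "R" (3x3) and "t" (3): a world point X has camera coordinates R X + t. Camera axes: x right, y down, z forward; pixel columns grow to the right and rows downward; lengths in m; the calibration is good to about 2 mm. A picture is of the moment at which its call begins. There is no depth.
- r.close_job(): hands the job in, once; it reports no verdict.
The state is a dict: "time": time; "joints": joint angles; "joint_vel": joint speeds; "joint_torque": joint torques, N m; "tcp_pos": TCP position; "orientation": TCP orientation; "contact_force": force on the tool from outside, world axes, zero at the start; "ft_torque": the same for the moment, N m; "finger_gap": opening from 0.0 (shut) to 1.0 (fully open).
Only numpy, scipy, OpenCV 4.12 (cv2) and the standard library are available. Lean on these libraries where they do the work, as an engineer would, in place of code of your own. Each camera call takes 0.05 s, during which the arm holds its last target.

TASK

First slide the sliders of both jar racks fully back, so that both lanes are open. Then stand all the loose large jars in the wide rack's lane and all the loose small jars in the narrow rack's lane, and slide each slider forward until its row is packed snug: jars upright and touching one another, the first against the end wall that the steel pusher plate faces, and the pusher against the last. Leave the stock bottle, the carton and the dish where they are.

Things in the scene. Friction and masses are not known exactly. Their poses are not given: they have to be found in the camera images.
- wide_rack: The wide jar rack: low aluminium trough fixed to the table, 64 x 208 mm outside. Its lane, 52 mm wide, 196 mm long inside, runs along y; floor 6 mm, wall rims 28 mm above the table. Origin: centre of its underside; x across the lane, z up. The front end wall, against which the row is packed, has its inner face at y = -98 mm. For up to 3 jars of 44 mm, single file.
- wide_slide (a joint): How far the wide rack's slider is drawn back (along rack +y), m: 0 = forward, pusher face 4 mm from the front end wall; 0.16 = fully back. Stays where left (friction 1.5 N). It is an upright steel pusher plate (46 mm wide, 6 mm thick, top 44 mm above the table) with a black 20 x 20 mm grip post behind it. Bottles stand between end wall and plate, which pushes them along.
- wide_grip (a point): Centre of the top of the wide slider's black grip post, 74 mm above the table; the post's vertical axis is 18 mm behind (rack +y) the pusher face and its clear upper part reaches 30 mm down from this point.
- wide_face (a point): Point on the middle of the wide slider's pusher face (the side towards the jars), 21 mm above the table.
- narrow_rack: The narrow jar rack: low aluminium trough fixed to the table, 54 x 208 mm outside. Its lane, 42 mm wide, 196 mm long inside, runs along y; floor 6 mm, wall rims 28 mm above the table. Origin: centre of its underside; x across the lane, z up. The front end wall, against which the row is packed, has its inner face at y = -98 mm. For up to 3 jars of 34 mm, single file.
- narrow_slide (a joint): How far the narrow rack's slider is drawn back (along rack +y), m: 0 = forward, pusher face 4 mm from the front end wall; 0.16 = fully back. Stays where left (friction 1.5 N). It is an upright steel pusher plate (36 mm wide, 6 mm thick, top 44 mm above the table) with a black 20 x 20 mm grip post behind it. Bottles stand between end wall and plate, which pushes them along.
- narrow_grip (a point): Centre of the top of the narrow slider's black grip post, 74 mm above the table; the post's vertical axis is 18 mm behind (rack +y) the pusher face and its clear upper part reaches 30 mm down from this point.
- narrow_face (a point): Point on the middle of the narrow slider's pusher face (the side towards the jars), 21 mm above the table.
- large_0: A large squat amber jar with thick glass base and paper label, standing upright: body 44 mm in diameter to 30 mm height, shoulder, then a black screw cap 26 mm in diameter from 36 to 56 mm height. About 90 g. Origin: centre of its underside, z up through the cap. Two or three large jars are there.
- large_1: A large squat amber jar with thick glass base and paper label, standing upright: body 44 mm in diameter to 30 mm height, shoulder, then a black screw cap 26 mm in diameter from 36 to 56 mm height. About 90 g. Origin: centre of its underside, z up through the cap. Two or three large jars are there.
- large_2: A large squat amber jar with thick glass base and paper label, standing upright: body 44 mm in diameter to 30 mm height, shoulder, then a black screw cap 26 mm in diameter from 36 to 56 mm height. About 90 g. Origin: centre of its underside, z up through the cap. Two or three large jars are there.
- small_0: A small squat amber jar with thick glass base and paper label, standing upright: body 34 mm in diameter to 26 mm height, shoulder, then a black screw cap 20 mm in diameter from 32 to 50 mm height. About 50 g. Origin: centre of its underside, z up through the cap. Two or three small jars are there.
- small_1: A small squat amber jar with thick glass base and paper label, standing upright: body 34 mm in diameter to 26 mm height, shoulder, then a black screw cap 20 mm in diameter from 32 to 50 mm height. About 50 g. Origin: centre of its underside, z up through the cap. Two or three small jars are there.
- small_2: A small squat amber jar with thick glass base and paper label, standing upright: body 34 mm in diameter to 26 mm height, shoulder, then a black screw cap 20 mm in diameter from 32 to 50 mm height. About 50 g. Origin: centre of its underside, z up through the cap. Two or three small jars are there.
- stock_bottle: Bystander: a big amber stock bottle, 68 mm in diameter, 150 mm tall, to the left. Origin at the centre of its underside.
- carton: Bystander: a cardboard carton, 60 x 110 x 70 mm, to the right. Origin at the centre of its underside.
- dish: Bystander: a white porcelain dish, 90 mm across, 30 mm high, beyond the racks. Origin at the centre of its underside.

How it is judged:
On the way:
1. both sliders are fully back (within 8 mm of the end) at the same time (value of joint each of wide_slide, narrow_slide above 0.152 m), for 0.2 s.
At the end, for the whole second after the job is handed in: All large jars stand upright and at rest on the wide lane's floor, all small ones on the narrow lane's (tilt under 0.12 rad, within 10 mm of the centre line); in each rack no gap over 5 mm between end wall and first jar, between neighbours, or between last jar and pusher (angle between each of large_0, large_1, large_2, small_0, small_1, small_2's own z axis and vertical below 0.12 rad and x of large_0 in the frame of wide_rack between -0.01 and 0.01 m and z of large_0 in the frame of wide_rack between 0.002 and 0.012 m and y of large_0 in the frame of wide_rack between -0.098 and 0.098 m and linear speed of each of large_0, large_1, large_2, small_0, small_1, small_2 below 0.02 m/s and (y of large_0 in the frame of wide_rack below -0.071 m or horizontal distance between large_0 and large_1 below 0.049 m or horizontal distance between large_0 and large_2 below 0.049 m) and x of large_1 in the frame of wide_rack between -0.01 and 0.01 m and z of large_1 in the frame of wide_rack between 0.002 and 0.012 m and y of large_1 in the frame of wide_rack between -0.098 and 0.098 m and (y of large_1 in the frame of wide_rack below -0.071 m or horizontal distance between large_1 and large_0 below 0.049 m or horizontal distance between large_1 and large_2 below 0.049 m) and x of large_2 in the frame of wide_rack between -0.01 and 0.01 m and z of large_2 in the frame of wide_rack between 0.002 and 0.012 m and y of large_2 in the frame of wide_rack between -0.098 and 0.098 m and (y of large_2 in the frame of wide_rack below -0.071 m or horizontal distance between large_2 and large_0 below 0.049 m or horizontal distance between large_2 and large_1 below 0.049 m) and y of any of large_0, large_1, large_2 in the frame of wide_rack below -0.071 m and horizontal distance between large_0 and large_1 below 0.098 m and horizontal distance between each of large_0, large_1 and large_2 below 0.098 m and horizontal distance between any of large_0, large_1, large_2 and wide_face below 0.027 m and x of small_0 in the frame of narrow_rack between -0.01 and 0.01 m and z of small_0 in the frame of narrow_rack between 0.002 and 0.012 m and y of small_0 in the frame of narrow_rack between -0.098 and 0.098 m and (y of small_0 in the frame of narrow_rack below -0.076 m or horizontal distance between small_0 and small_1 below 0.039 m or horizontal distance between small_0 and small_2 below 0.039 m) and x of small_1 in the frame of narrow_rack between -0.01 and 0.01 m and z of small_1 in the frame of narrow_rack between 0.002 and 0.012 m and y of small_1 in the frame of narrow_rack between -0.098 and 0.098 m and (y of small_1 in the frame of narrow_rack below -0.076 m or horizontal distance between small_1 and small_0 below 0.039 m or horizontal distance between small_1 and small_2 below 0.039 m) and x of small_2 in the frame of narrow_rack between -0.01 and 0.01 m and z of small_2 in the frame of narrow_rack between 0.002 and 0.012 m and y of small_2 in the frame of narrow_rack between -0.098 and 0.098 m and (y of small_2 in the frame of narrow_rack below -0.076 m or horizontal distance between small_2 and small_0 below 0.039 m or horizontal distance between small_2 and small_1 below 0.039 m) and y of any of small_0, small_1, small_2 in the frame of narrow_rack below -0.076 m and horizontal distance between small_0 and small_1 below 0.078 m and horizontal distance between each of small_0, small_1 and small_2 below 0.078 m and horizontal distance between any of small_0, small_1, small_2 and narrow_face below 0.022 m); the robot touches nothing.
It fails at once if the stock bottle is moved more than 30 mm (distance of stock_bottle from where it was at the start of the episode above 0.03 m).
It fails at once if the carton is moved more than 30 mm (distance of carton from where it was at the start of the episode above 0.03 m).
It fails at once if the dish is moved more than 30 mm (distance of dish from where it was at the start of the episode above 0.03 m).
Of large_0, large_1, large_2 only 2 to 3 are there at a start; the rules pass over those that are not, and their reading is None.
Of small_0, small_1, small_2 only 2 to 3 are there at a start; the rules pass over those that are not, and their reading is None.
At some moment in a run one of large_0, large_1, large_2, small_0, small_1, small_2 may be knocked a few centimetres aside while the robot is not near it.
It also fails if it takes over 210 s, if anything falls off the work surface, if the arm or the gripper's body presses on something with over 40 N, if the wrist force passes 120 N, or if a joint passes its speed limit or range.

## Working session

There is one attempt and no reset: what is moved stays moved. The work goes in short steps, Python scripts to look and compute and a tool call to move; the robot and the scene stay as the last step left them, time stands still between calls to the robot, and variables do not carry over. Pictures are saved under pics/ and viewed, and the job is handed in when it is done.

Besides the shell and the picture viewer there is one more tool, called after "Emit:" as a command line: name --argument value ..., lists and objects as JSON in quotes. servo_tool: Moves the arm, as the interface text tells. Its arguments: {"type":"object","properties":{"increments":{"type":"array","items":{"type":"array","items":{"type":"array","items":{"type":"number"}}}},"fingers":{"type":"number"},"force":{"type":"number"}},"required":["increments"]}

```bash
mkdir -p pics; ls; cat > h.py <<'E'
import cv2,numpy as np
from workcell import r
def cap(n,f):
    c=r.capture(n); cv2.imwrite('pics/'+f+'.png',c['frame']); return c
def world(c,uv,z):
    uv=np.array(uv,float).reshape(-1,1,2)
    p=cv2.undistortPoints(uv,np.array(c['intrinsics']),np.array(c['distortion'])).reshape(-1,2)
    R=np.array(c['R']);t=np.array(c['t']);C=-R.T@t
    out=[]
    for i,q in enumerate(p):
        d=R.T@np.array([q[0],q[1],1]); zz=z[i] if np.ndim(z) else z
        out.append(C+d*(zz-C[2])/d[2])
    return np.array(out)
def pix(c,X):
    return cv2.projectPoints(np.array(X,float).reshape(-1,3),cv2.Rodrigues(np.array(c['R']))[0],np.array(c['t'],float),np.array(c['intrinsics']),np.array(c['distortion']))[0].reshape(-1,2)
E
python3 - <<'E'
from h import *
for n in('top','side'):
    c=cap(n,n+'0'); R=np.array(c['R']);print(n,-R.T@np.array(c['t']),R[2])
print(r.get_state())
E
```

```text
pics
top [ 0.458542   -0.03465344  1.49592591] [ 0.10953825  0.02562144 -0.99365231]
side [ 0.38380368 -1.06937515  0.80125274] [ 0.1763977   0.81079639 -0.55811563]
{'time': 0.1, 'joints': array([-1.32927428e+00,  1.81430886e-01,  1.60785814e+00,  2.95761333e-05,
        1.35379355e+00, -2.06312549e-01]), 'joint_vel': array([-0.00047478, -0.00069415, -0.0024377 , -0.00137469,  0.00161762,
       -0.00187763]), 'joint_torque': array([ 1.74910347e-03, -4.34819198e+01, -3.42695940e+01,  7.05747446e-02,
        3.39672819e-02, -2.35202356e-05]), 'tcp_pos': array([ 0.24889016, -0.51783906,  0.2379445 ]), 'orientation': array([[ 9.01389690e-01,  4.33008683e-01, -3.28316687e-04],
       [ 4.33008679e-01, -9.01388580e-01,  1.45358594e-03],
       [ 3.33474420e-04, -1.45241135e-03, -9.99998890e-01]]), 'contact_force': array([-0.15982867, -0.427035  ,  0.29072965]), 'ft_torque': array([0.01200051, 0.03980951, 0.05421479]), 'finger_gap': 0.9992066854933749}
```

View pics/top0.png

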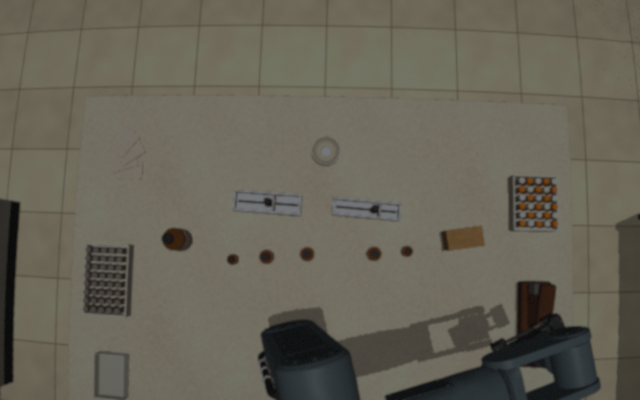

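View pics/side0.png

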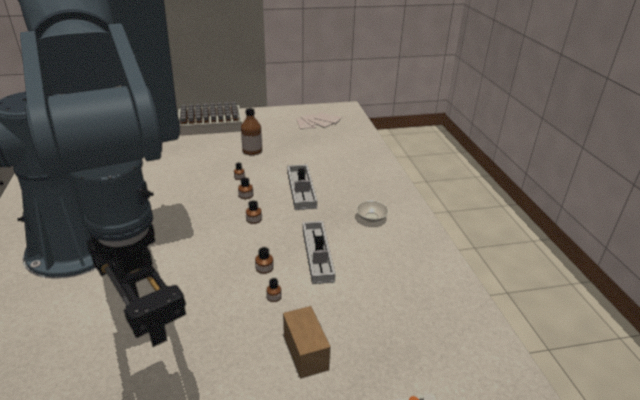

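The top picture shows five jars in a row near (233,259), (267,256), (307,254), (374,253) and (407,251). The racks are at (268,203) and (366,209). I'll enlarge both views to tell the sizes apart.

```bash
python3 - <<'E'
import cv2,numpy as np
a=cv2.imread('pics/top0.png')[180:280,215:425]
a=cv2.convertScaleAbs(cv2.resize(a,None,fx=3.8,fy=3.8,interpolation=cv2.INTER_CUBIC),alpha=1.5)
cv2.imwrite('pics/top0z.png',a)
a=cv2.imread('pics/side0.png')[150:310,225:345]
a=cv2.convertScaleAbs(cv2.resize(a,None,fx=3.7,fy=3.7,interpolation=cv2.INTER_CUBIC),alpha=1.5)
cv2.imwrite('pics/side0z.png',a)
E
```

```text
(no output)
```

View pics/top0z.png

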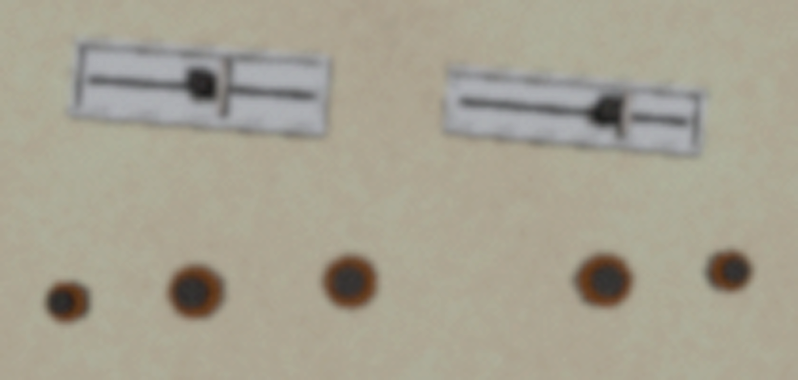

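View pics/side0z.png

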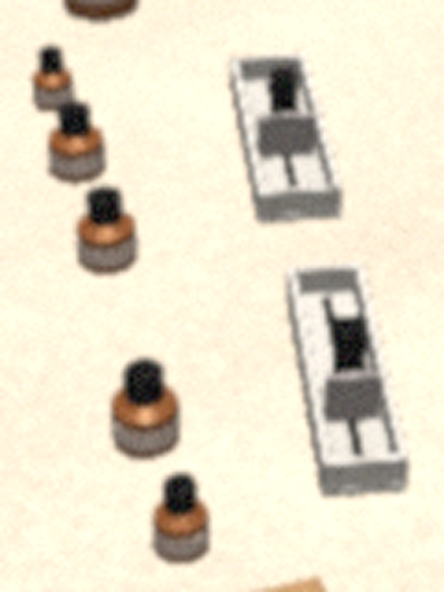

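```bash
cat >> h.py <<'E'
from scipy.optimize import least_squares
def circ(x,y,z,rad,n=24):
    a=np.linspace(0,2*np.pi,n,endpoint=False); return np.c_[x+rad*np.cos(a),y+rad*np.sin(a),np.full(n,z)]
def hullmask(c,groups,box,ss=8,blur=0.9):
    x0,y0,x1,y1=box; m=np.zeros(((y1-y0)*ss,(x1-x0)*ss),np.uint8)
    for g in groups:
        p=((pix(c,g)-[x0,y0]+.5)*ss-.5)
        h=cv2.convexHull(np.round(p*16).astype(np.int32)); cv2.fillConvexPoly(m,h,255,cv2.LINE_8,4)
    m=cv2.GaussianBlur(m.astype(np.float32)/255,(0,0),blur*ss)
    return cv2.resize(m,(x1-x0,y1-y0),interpolation=cv2.INTER_AREA)
def jargroups(x,y,big,z0=0.):
    if big: L=[(.022,0,.030),(.013,.036,.056)]
    else: L=[(.017,0,.026),(.010,.032,.050)]
    (R1,a,b),(R2,d,e)=L
    return [np.r_[circ(x,y,z0+a,R1),circ(x,y,z0+b,R1)],np.r_[circ(x,y,z0+b,R1),circ(x,y,z0+d,R2)],np.r_[circ(x,y,z0+d,R2),circ(x,y,z0+e,R2)]]
def rackgroups(x,y,yaw,w,s=None):
    R=np.array([[np.cos(yaw),-np.sin(yaw),0],[np.sin(yaw),np.cos(yaw),0],[0,0,1]])
    def bx(xa,xb,ya,yb,za,zb): return np.array([[p,q,z] for p in(xa,xb) for q in(ya,yb) for z in(za,zb)])@R.T+[x,y,0]
    g=[bx(-w/2,w/2,-.104,.104,0,.028)]
    if s is not None:
        f=-.094+s; pw=w/2-.009
        g+=[bx(-pw,pw,f,f+.006,.006,.044),bx(-.01,.01,f+.008,f+.028,.006,.074)]
    return g
def feat_dist(im,box):
    x0,y0,x1,y1=box; a=cv2.cvtColor(im,cv2.COLOR_BGR2LAB).astype(np.float32)[y0:y1,x0:x1]
    med=np.median(a.reshape(-1,3),0)
    return a-med
def fit(c,gf,p0,steps,box,bounds=None):
    """fit colour-different region: model d = mask*const-ish; use norm of diff thresholded"""
    d=feat_dist(c['frame'],box); n=np.linalg.norm(d*np.array([1,2,2]),axis=2)
    n=cv2.GaussianBlur(n,(0,0),.5); thr=np.percentile(n,97)*.8
    t=np.clip(n/thr,0,1)
    p0=np.array(p0,float);steps=np.array(steps)
    def cost(q): return float(((hullmask(c,gf(p0+q*steps),box)-t)**2).sum())
    from scipy.optimize import minimize
    best=minimize(cost,np.zeros(len(p0)),method='Nelder-Mead',options=dict(initial_simplex=np.r_[[np.zeros(len(p0))],np.eye(len(p0))],xatol=.01,fatol=1e-3))
    return p0+best.x*steps,best.fun
def boxof(c,groups,m=7):
    p=np.vstack([pix(c,g) for g in groups]); a=np.floor(p.min(0)-m).astype(int); b=np.ceil(p.max(0)+m).astype(int)
    return max(a[0],0),max(a[1],0),min(b[0],640),min(b[1],400)
E
python3 - <<'E'
from h import *
ct=r.capture('top'); cs=r.capture('side')
J=[((233,259),0),((267,256),1),((307,254),1),((374,253),1),((407,251),0)]
for uv,big in J:
    w=world(ct,[uv],.03)[0]; o=[]
    for c in(ct,cs):
        gf=lambda p:jargroups(p[0],p[1],big); q=w[:2]
        for _ in range(2): q,f=fit(c,gf,q,[.004,.004],boxof(c,gf(q)))
        o.append(np.r_[q*1e3,f].round(1))
    print('LS'[1-big],w[:2].round(3),*o)
for uv,w_ in(((268,203.5),.064),((366,209),.054)):
    w=world(ct,[uv],.02)[0]
    for c in(ct,cs):
        gf=lambda p:rackgroups(p[0],p[1],p[2],w_,p[3]); q=np.r_[w[:2],-.08,.08 if w_>.06 else .06]
        for _ in range(2): q,f=fit(c,gf,q,[.004,.004,.03,.01],boxof(c,gf(q)))
        print(w_,w[:2].round(3),(q*1e3).round(1),f)
E
```

```text
S [0.428 0.261] [427.9 265.8   1.9] [427.3 261.   87. ]
L [0.441 0.158] [439.3 161.8   2.6] [436.7 168.5 112.8]
L [0.45  0.037] [450.8  38.8   1.8] [448.8  42.1  70.7]
L [ 0.458 -0.163] [ 457.  -162.5    2.3] [ 454.6 -160.7   36.4]
S [ 0.466 -0.262] [ 466.8 -262.9    1.2] [ 464.6 -261.7   40.5]
0.064 [0.6   0.162] [602.2 164.2 -58.8  74.3] 227.16398118114796
0.064 [0.6   0.162] [600.3 166.7 -57.2  64.3] 223.62903425793942
0.054 [ 0.591 -0.138] [ 590.5 -136.8  -63.1   70.7] 203.2997558154969
0.054 [ 0.591 -0.138] [ 587.9 -136.2  -75.7   71. ] 388.5841044493709
```

```bash
cat >> h.py <<'E'
def overlay(c,boxes,fn,sc,groups,alpha=1.5):
    x0,y0,x1,y1=boxes
    a=c['frame'][y0:y1,x0:x1]; a=cv2.convertScaleAbs(cv2.resize(a,None,fx=sc,fy=sc,interpolation=cv2.INTER_CUBIC),alpha=alpha)
    for gs,col in groups:
        for g in gs:
            p=(pix(c,g)-[x0,y0]+.5)*sc-.5
            cv2.polylines(a,[cv2.convexHull(np.round(p).astype(np.int32))],True,col,1)
    cv2.imwrite('pics/'+fn+'.png',a)
E
python3 - <<'E'
from h import *
ct=r.capture('top'); cs=r.capture('side')
W=(.602,.1645,-.058,.064); N=(.5895,-.1365,-.065,.045)
gs=[(rackgroups(*W[:3],.064),(0,0,255)),(rackgroups(*N[:3],.054),(0,0,255))]
for big,p in((0,(.428,.2655)),(1,(.4393,.162)),(1,(.4508,.039)),(1,(.457,-.1625)),(0,(.467,-.263))): gs.append((jargroups(*p,big),(0,255,0)))
overlay(ct,(225,180,410,270),'ov_t',4.3,gs)
overlay(cs,(225,150,345,310),'ov_s',3.7,gs)
E
```

```text
(no output)
```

View pics/ov_t.png

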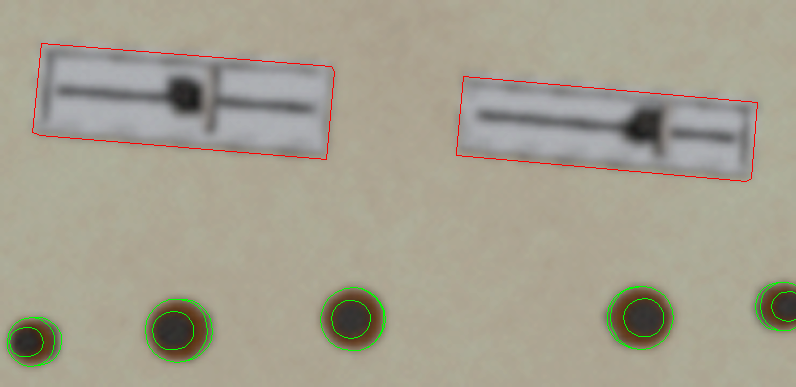

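View pics/ov_s.png

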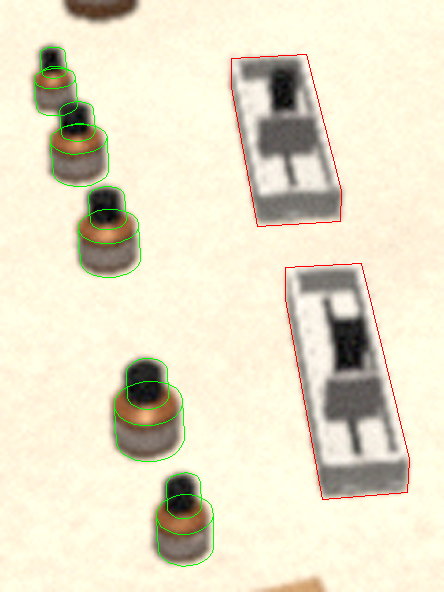

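The green jar outlines sit on all five jars in both views. The red rack outlines are within about 1–2 px. I'll refine the racks using the colour channel.

```bash
cat >> h.py <<'E'
def rackfit(c,q,w_,free=3):
    from scipy.optimize import minimize
    box=boxof(c,rackgroups(*q[:3],w_,q[3]),9)
    x0,y0,x1,y1=box
    b=cv2.cvtColor(c['frame'].astype(np.float32)/255,cv2.COLOR_BGR2LAB)[y0:y1,x0:x1,2]
    m=hullmask(c,rackgroups(*q[:3],w_),box); bg=np.median(b[m<.02]); fg=np.median(b[m>.98])
    t=np.clip((b-bg)/(fg-bg),-.2,1.2)
    st=np.array([.003,.003,.02])
    def cost(p):
        h=hullmask(c,rackgroups(*(q[:3]+p*st),w_),box)
        return float(((h-t)**2).sum())
    o=minimize(cost,np.zeros(3),method='Nelder-Mead',options=dict(initial_simplex=np.r_[[np.zeros(3)],np.eye(3)],xatol=.01,fatol=1e-3))
    return q[:3]+o.x*st,o.fun,(bg,fg)
E
python3 - <<'E'
from h import *
for n in('top','side'):
    c=r.capture(n)
    for q,w in(((.602,.1645,-.058,.064),.064),((.5895,-.1365,-.065,.045),.054)):
        p,f,bf=rackfit(c,np.array(q),w); print(n,(p*1e3).round(1),f,bf)
ct=r.capture('top')
# post top & plate
print(world(ct,[(225+185/4.3,180+93/4.3),(225+650/4.3,180+124/4.3)],.074))
print(world(ct,[(225+212/4.3,180+98/4.3),(225+661/4.3,180+129/4.3)],.044))
E
```

```text
top [604.1 165.2 -51. ] 14.698784828186035 (np.float32(7.609375), np.float32(-1.25))
top [ 592.4 -137.   -69. ] 14.518651962280273 (np.float32(7.515625), np.float32(-1.234375))
side [602.4 168.6 -53.9] 41.70079803466797 (np.float32(9.796875), np.float32(2.84375))
side [ 590.  -134.7  -71.2] 60.603912353515625 (np.float32(9.765625), np.float32(2.96875))
[[ 0.60062312  0.15468619  0.074     ]
 [ 0.58718532 -0.1636103   0.074     ]]
[[ 0.60057713  0.13955828  0.044     ]
 [ 0.58659367 -0.17404305  0.044     ]]
```

```bash
python3 - <<'E'
from h import *
ct=r.capture('top')
f=lambda L:[(225+(a+.5)/4.3-.5,180+(b+.5)/4.3-.5) for a,b in L]
p=world(ct,f([(58,91),(160,97),(225,101.5),(315,108),(477,115),(610,126),(672,132),(735,138)]),.006);print(p.round(4))
# post/plate: subpixel dark centroid of post
g=cv2.cvtColor(ct['frame'],cv2.COLOR_BGR2GRAY).astype(float)
# slot subpixel: per column min of gray inside lane
for (u0,u1,v) in((240,262,201),(277,297,204),(337,366,208),(382,396,211)):
    pts=[]
    for u in range(u0,u1):
        col=g[v-4:v+5,u]; w=np.clip(np.median(col)+0-col-3,0,None)
        if w.sum()>3: pts.append((u,(w*np.arange(v-4,v+5)).sum()/w.sum()))
    P=world(ct,pts,.006); k=np.polyfit(P[:,1],P[:,0],1); print(k, P[:,1].min(),P[:,1].max(),np.std(P[:,0]-np.polyval(k,P[:,1])))
gs=[(rackgroups(.604,.165,-.051,.064),(0,0,255)),(rackgroups(.592,-.137,-.069,.054),(0,0,255))]
overlay(ct,(228,182,310,224),'ov_t2',9.5,gs); overlay(ct,(325,190,407,230),'ov_t3',9.5,gs)
E
```

```text
[[ 0.6077  0.2573  0.006 ]
 [ 0.6052  0.1829  0.006 ]
 [ 0.6032  0.1359  0.006 ]
 [ 0.6001  0.0711  0.006 ]
 [ 0.5979 -0.0449  0.006 ]
 [ 0.5924 -0.14    0.006 ]
 [ 0.5891 -0.1844  0.006 ]
 [ 0.5859 -0.2295  0.006 ]]
[0.0493054  0.59590707] 0.1855143214584273 0.2513318521788158 0.0001148635139545139
[0.04881669 0.59627548] 0.07682524732346316 0.1357069670446772 0.00011813155258547461
[0.06775362 0.60155215] -0.135498325288427 -0.049405476153571555 0.00011995457861288478
[0.06301159 0.6005569 ] -0.22783246297328236 -0.1877934131511935 9.721976834093633e-05
```

View pics/ov_t2.png

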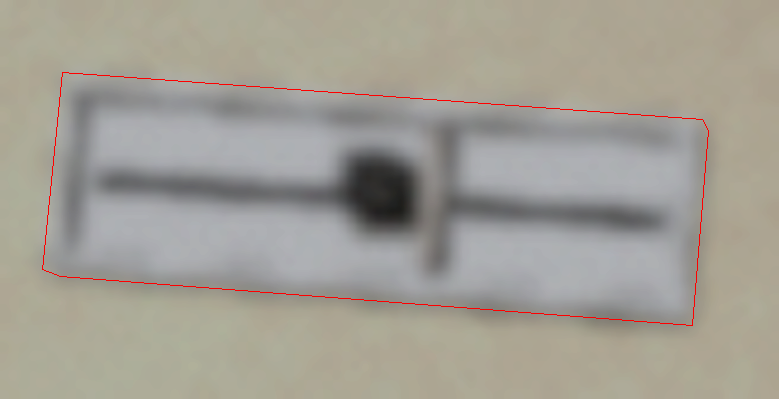

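View pics/ov_t3.png

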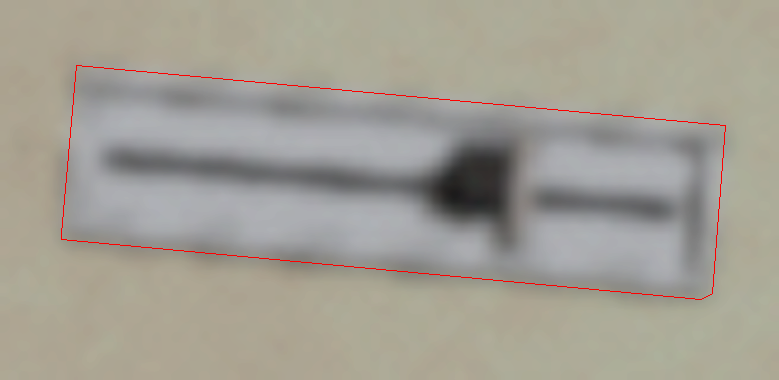

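The slot line at floor height gives the lane axes: wide x = 0.596+0.049y, narrow x = 0.6014+0.067y. Both agree with the outline fits. Next I move above the wide lane in front of the post, with the jaws across the lane and the fingers shut.

Emit:
servo_tool --increments '[[[352,633,0,1.07],[352,633,0,1.07],[352,633,0,1.07],[352,633,0,1.07],[352,633,0,1.07],[352,633,0,1.07],[352,633,0,1.07],[352,633,0,1.07],[352,633,0,1.07],[352,633,0,1.07]]]' --fingers 0 --force 20

```text
time: 1.75
tcp_pos: [0.5536, 0.0299, 0.239]
orientation: [[0.053, 0.999, 0.001], [0.999, -0.053, -0.0], [-0.0, 0.001, -1.0]]
contact_force: [0.3, -0.8, 0.2]
finger_gap: 0.008
```

Emit:
servo_tool --increments '[[[0,0,0,0],[0,0,0,0],[0,0,0,0]]]'

```text
time: 2.12
tcp_pos: [0.5523, 0.0267, 0.2387]
orientation: [[0.055, 0.999, -0.0], [0.999, -0.055, -0.0], [-0.0, -0.0, -1.0]]
contact_force: [-0.3, -0.2, 0.2]
finger_gap: 0.003
```

Emit:
servo_tool --increments '[[[49,88,0,0],[49,88,0,0],[49,88,-60,0],[49,88,-120,0],[49,88,-160,0],[49,88,-187,0],[49,88,-187,0],[49,88,-187,0]]]'

```text
time: 3.12
tcp_pos: [0.6028, 0.115, 0.0532]
orientation: [[0.054, 0.999, 0.002], [0.999, -0.054, -0.0], [0.0, 0.002, -1.0]]
contact_force: [0.9, -1.1, 0.5]
finger_gap: 0.005
```

```bash
python3 - <<'E'
from h import *
print(r.get_state()['tcp_pos'])
for n,b in(('side',(240,130,340,260)),):
    c=r.capture(n); overlay(c,b,'a1'+n,4.5,[])
c=r.capture('top'); overlay(c,(225,180,410,270),'a1top',4.3,[])
E
```

```text
[0.60277021 0.11496649 0.05322062]
```

View pics/a1side.png

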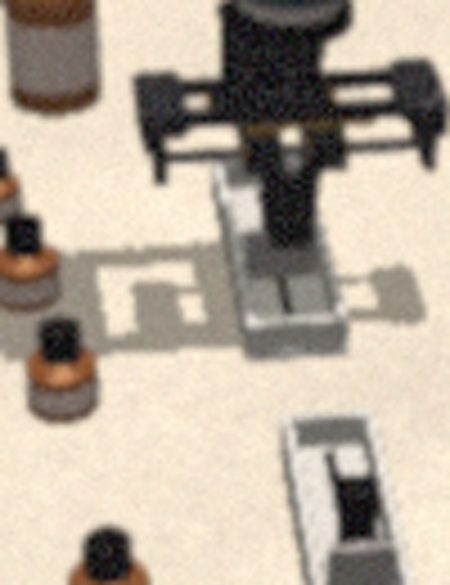

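View pics/a1top.png

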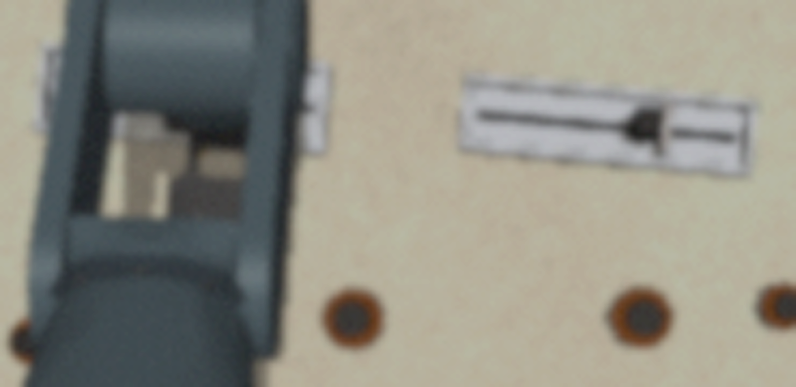

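The side view shows the shut fingers centred over the lane in front of the plate at about (290,240) in the enlargement. Now I push back along the lane.

Emit:
servo_tool --increments '[[[1,14,-2,0],[2,28,-2,0],[2,42,-2,0],[3,56,-2,0],[4,70,-2,0],[4,84,-2,0],[5,95,-2,0],[5,103,-2,0],[5,108,-2,0],[5,108,-2,0]]]'

```text
time: 4.47
tcp_pos: [0.6064, 0.2243, 0.0495]
orientation: [[0.053, 0.999, -0.001], [0.999, -0.053, 0.0], [0.0, -0.001, -1.0]]
contact_force: [-0.4, 0.3, 0.3]
finger_gap: 0.007
```

Emit:
servo_tool --increments '[[[0,3,0,0],[0,5,0,0],[0,5,0,0]]]'

```text
time: 4.85
tcp_pos: [0.6065, 0.228, 0.0495]
orientation: [[0.053, 0.999, -0.001], [0.999, -0.053, -0.001], [-0.001, -0.001, -1.0]]
contact_force: [-1.0, -5.0, 0.2]
finger_gap: 0.008
```

Emit:
servo_tool --increments '[[[0,2,0,0],[0,4,0,0],[0,4,0,0]]]'

```text
time: 5.22
tcp_pos: [0.6066, 0.2284, 0.0495]
orientation: [[0.054, 0.999, -0.002], [0.999, -0.054, -0.007], [-0.007, -0.002, -1.0]]
contact_force: [-1.9, -19.2, 3.8]
finger_gap: 0.005
```

```bash
python3 - <<'E'
from h import *
c=r.capture('side'); overlay(c,(240,130,340,260),'a2side',4.5,[])
E
```

```text
(no output)
```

View pics/a2side.png

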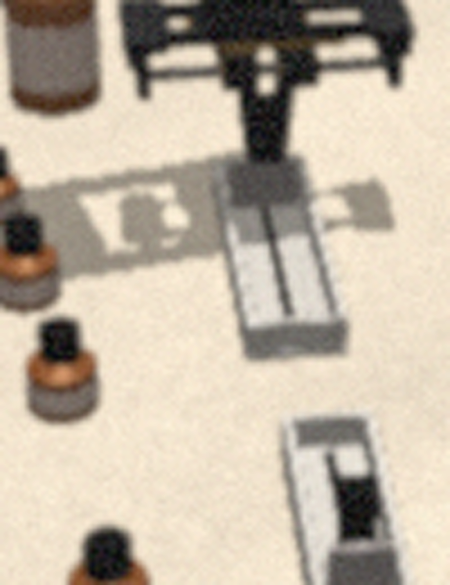

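The slider is on its stop: 19 N, and the plate is at the far end of the lane. On to the narrow rack.

Emit:
servo_tool --increments '[[[0,-12,0,0],[0,-14,60,0],[-10,-70,70,-0.01],[-19,-424,70,-0.015],[-19,-424,70,-0.015],[-19,-424,70,-0.015],[-19,-424,70,-0.015],[-19,-424,70,-0.015],[-19,-424,70,-0.015],[-19,-424,70,-0.015]]]'

```text
time: 6.52
tcp_pos: [0.5878, -0.1941, 0.12]
orientation: [[0.072, 0.997, 0.001], [0.997, -0.072, -0.0], [-0.0, 0.001, -1.0]]
contact_force: [-0.4, 0.8, -0.2]
finger_gap: 0.002
```

Emit:
servo_tool --increments '[[[0,0,0,0],[0,0,0,0]]]'

```text
time: 6.78
tcp_pos: [0.5879, -0.1893, 0.1196]
orientation: [[0.066, 0.998, -0.0], [0.998, -0.066, 0.001], [0.001, -0.0, -1.0]]
contact_force: [-0.1, -0.9, -0.5]
finger_gap: 0.006
```

Emit:
servo_tool --increments '[[[0,-4,-30,0],[0,-4,-60,0],[0,-4,-70,0],[0,-4,-70,0],[0,10,-70,0],[1,26,-70,0],[2,42,-70,0],[3,58,-70,0],[4,74,-70,0],[5,90,-70,0]]]'

```text
time: 8.02
tcp_pos: [0.5928, -0.0999, 0.0498]
orientation: [[0.068, 0.998, 0.0], [0.998, -0.068, -0.0], [-0.0, 0.0, -1.0]]
contact_force: [1.5, -2.3, -0.1]
finger_gap: 0.005
```

Emit:
servo_tool --increments '[[[1,12,0,0],[1,20,0,0],[2,24,0,0],[2,24,0,0],[2,28,0,0],[2,28,0,0]]]'

```text
time: 8.78
tcp_pos: [0.5946, -0.0743, 0.0495]
orientation: [[0.068, 0.998, -0.0], [0.998, -0.068, -0.002], [-0.002, -0.0, -1.0]]
contact_force: [-0.3, -5.2, -1.3]
finger_gap: 0.003
```

Emit:
servo_tool --increments '[[[0,3,0,0],[0,5,0,0],[0,5,0,0]]]'

```text
time: 9.15
tcp_pos: [0.5947, -0.0737, 0.0496]
orientation: [[0.069, 0.998, 0.0], [0.998, -0.069, -0.008], [-0.008, 0.001, -1.0]]
contact_force: [-1.2, -21.9, -5.3]
finger_gap: 0.007
```

Emit:
servo_tool --increments '[[[0,-14,0,0],[0,-14,60,0],[-120,-40,100,0],[-120,-60,100,0],[-120,-60,100,0],[-120,-60,100,0]]]' --fingers 60

```text
time: 9.9
tcp_pos: [0.4751, -0.1285, 0.1502]
orientation: [[0.07, 0.998, 0.002], [0.998, -0.07, -0.0], [0.0, 0.002, -1.0]]
contact_force: [0.5, 0.1, -0.1]
finger_gap: 0.664
```

```bash
python3 - <<'E'
from h import *
ct=r.capture('top');cs=r.capture('side')
a=cv2.convertScaleAbs(cv2.resize(ct['frame'][170:280,210:430],None,fx=3.6,fy=3.6,interpolation=cv2.INTER_CUBIC),alpha=1.5)
cv2.imwrite('pics/b_t.png',a)
overlay(cs,(225,150,345,310),'b_s',3.7,[])
E
```

```text
(no output)
```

View pics/b_t.png

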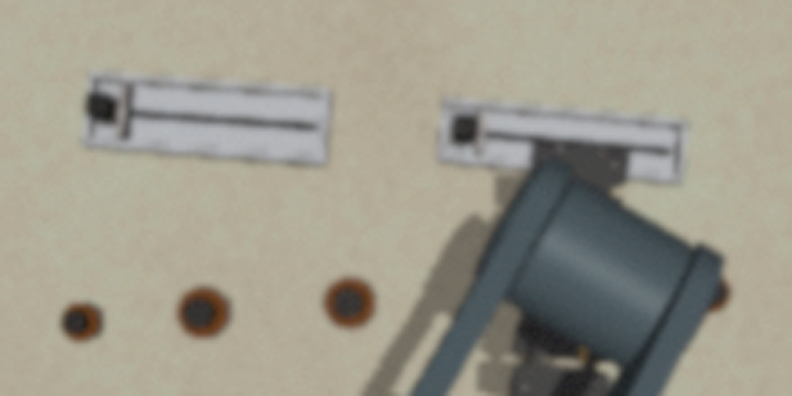

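View pics/b_s.png

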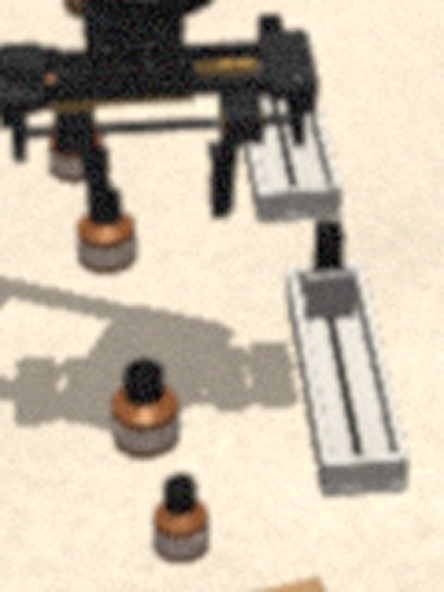

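Both sliders are fully back, with 22 N at the narrow stop. Next I pick the nearest large jar, at about (0.456, -0.162).

Emit:
servo_tool --increments '[[[-19,-33,0,0],[-19,-33,-40,0],[-19,-33,-80,0],[-19,-33,-100,0],[-19,-33,-111,0],[-19,-33,-111,0],[-19,-33,-111,0]]]'

```text
time: 10.88
tcp_pos: [0.4566, -0.1613, 0.0394]
orientation: [[0.068, 0.998, 0.001], [0.998, -0.068, -0.001], [-0.001, 0.001, -1.0]]
contact_force: [-0.4, -0.5, -0.2]
finger_gap: 0.684
```

```bash
python3 - <<'E'
from h import *
print(r.get_state()['tcp_pos'])
cs=r.capture('side'); overlay(cs,(225,200,305,290),'c_s',6,[])
E
```

```text
[ 0.45662095 -0.16132787  0.03942196]
```

View pics/c_s.png

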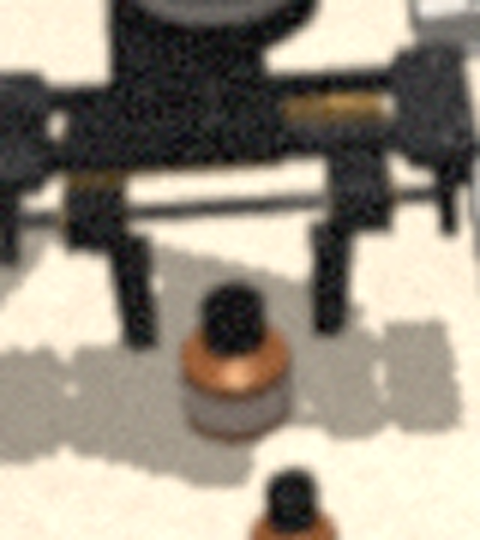

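The fingertips straddle the cap symmetrically at about (138,345) and (328,332), with the cap at (233,320). Closing.

Emit:
servo_tool --increments '[[[0,0,0,0],[0,0,0,0],[0,0,0,0],[0,0,0,0],[0,0,0,0]]]' --fingers 15 --force 15

```text
time: 11.55
tcp_pos: [0.4558, -0.1612, 0.0388]
orientation: [[0.068, 0.998, 0.0], [0.998, -0.068, -0.0], [-0.0, 0.0, -1.0]]
contact_force: [0.4, 0.1, 0.4]
finger_gap: 0.29
```

Emit:
servo_tool --increments '[[[0,0,30,0],[0,0,80,0],[0,0,80,0],[0,0,80,0]]]'

```text
time: 12.05
tcp_pos: [0.4553, -0.1608, 0.1181]
orientation: [[0.068, 0.998, -0.001], [0.998, -0.068, 0.0], [0.0, -0.001, -1.0]]
contact_force: [0.1, 0.0, -1.6]
finger_gap: 0.292
```

```bash
python3 - <<'E'
from h import *
s=r.get_state();print(s['tcp_pos'],s['finger_gap'])
cs=r.capture('side'); overlay(cs,(225,170,305,260),'d_s',6,[(jargroups(s['tcp_pos'][0],s['tcp_pos'][1],1,s['tcp_pos'][2]-.039),(0,255,0))])
E
```

```text
[ 0.45528043 -0.16078816  0.11810526] 0.29178111036436916
```

View pics/d_s.png

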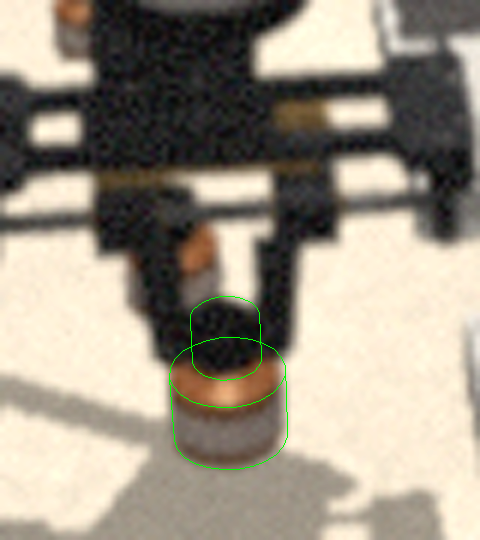

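Held: the gap reads 25.7 mm and the jar hangs straight. Now over the front slot of the wide lane.

Emit:
servo_tool --increments '[[[30,40,20,0.018],[60,95,20,0.018],[95,150,20,0.018],[120,205,20,0.018],[140,245,15,0.018],[145,258,0,0.018],[145,258,-15,0.018],[145,258,-20,0.018],[145,258,-20,0.018],[145,258,-20,0.018]]]'

```text
time: 13.35
tcp_pos: [0.6011, 0.0959, 0.0993]
orientation: [[0.051, 0.999, 0.001], [0.999, -0.051, -0.0], [-0.0, 0.001, -1.0]]
contact_force: [0.2, 0.6, -0.3]
finger_gap: 0.289
```

```bash
python3 - <<'E'
from h import *
s=r.get_state();p=s['tcp_pos'];print(p)
cs=r.capture('side'); 
overlay(cs,(270,140,350,230),'e_s',6,[(jargroups(p[0],p[1],1,p[2]-.039),(0,255,0)),(rackgroups(.6032,.1665,-.05,.064),(0,0,255)),(rackgroups(.6024,.1686,-.05,.064),(255,0,0))])
gf=lambda q:jargroups(q[0],q[1],1,p[2]-.039)
E
```

```text
[0.60106647 0.09587774 0.09933212]
```

View pics/e_s.png

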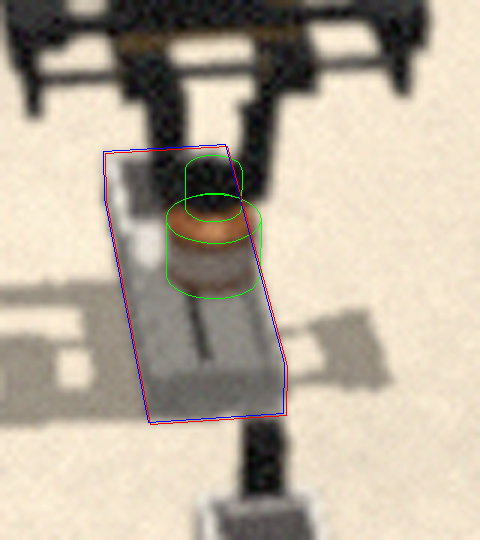

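The held jar shows about 1 mm left of the TCP-based outline. That confirms the averaged lane x of 0.5997 here. Lowering.

Emit:
servo_tool --increments '[[[-1,2,-15,0],[-1,2,-27,0],[-1,2,-35,0],[-1,2,-40,0],[-1,2,-40,0]]]'

```text
time: 14.02
tcp_pos: [0.5995, 0.099, 0.0582]
orientation: [[0.05, 0.999, -0.001], [0.999, -0.05, 0.0], [-0.0, -0.001, -1.0]]
contact_force: [0.4, 0.6, -1.2]
finger_gap: 0.288
```

Emit:
servo_tool --increments '[[[0,0,-6,0],[0,0,-11,0],[0,0,-12,0],[0,0,-12,0]]]'

```text
time: 14.52
tcp_pos: [0.5997, 0.0989, 0.0466]
orientation: [[0.05, 0.999, -0.0], [0.999, -0.05, 0.0], [0.0, -0.0, -1.0]]
contact_force: [-0.8, -1.0, -1.5]
finger_gap: 0.289
```

No rim contact. I'll set it down, release and lift.

Emit:
servo_tool --increments '[[[0,0,-2,0],[0,0,-2,0],[0,0,-2,0]]]'

```text
time: 14.9
tcp_pos: [0.5999, 0.0989, 0.0449]
orientation: [[0.05, 0.999, 0.001], [0.999, -0.05, -0.0], [-0.0, 0.001, -1.0]]
contact_force: [0.5, -0.4, 0.2]
finger_gap: 0.289
```

Emit:
servo_tool --increments '[[[0,0,0,0],[0,0,0,0],[0,0,0,0],[0,0,25,0],[0,0,70,0],[-80,-20,90,0],[-140,-30,90,0],[-140,-30,90,0],[-140,-30,90,0]]]' --fingers 60

```text
time: 16.02
tcp_pos: [0.459, 0.0689, 0.1351]
orientation: [[0.05, 0.999, 0.001], [0.999, -0.05, -0.0], [-0.0, 0.001, -1.0]]
contact_force: [-0.0, 0.4, 0.7]
finger_gap: 0.678
```

```bash
python3 - <<'E'
from h import *
s=r.get_state();p=s['tcp_pos'];print(p)
cs=r.capture('side'); ct=r.capture('top')
overlay(ct,(210,170,430,280),'f_t',3.6,[])
overlay(cs,(225,150,345,310),'f_s',3.7,[])
for big,w in((0,(.4279,.2658)),(1,(.4393,.1618)),(1,(.4508,.0388)),(0,(.4668,-.2629))):
    o=[]
    for c in (ct,cs):
        q=np.array(w)
        gf=lambda p:jargroups(p[0],p[1],big); q,f=fit(c,gf,q,[.004,.004],boxof(c,gf(q))); o.append(np.r_[q*1e3,f].round(1))
    print(big,*o)
E
```

```text
[0.45899867 0.06885475 0.13507652]
0 [427.9 265.8   1.7] [426.7 269.3 118.3]
1 [469.7 144.3 204. ] [423.5 206.1 321. ]
1 [430.6   5.4 135.8] [447.7  10.  284. ]
0 [ 466.8 -262.9    0.9] [ 464.7 -261.8   11.6]
```

View pics/f_t.png

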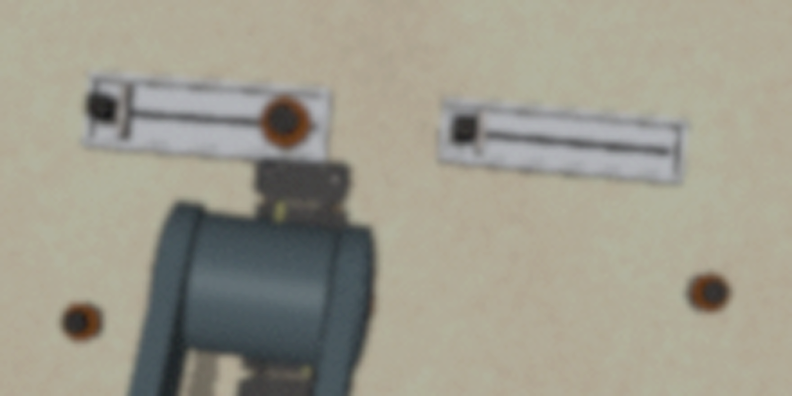

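View pics/f_s.png

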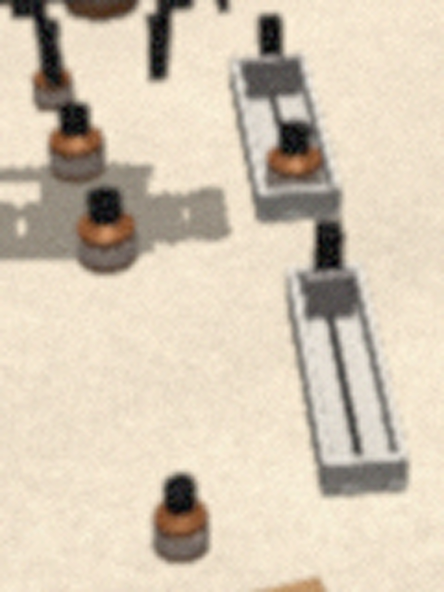

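The first jar stands in the lane, at (285,120) in the top enlargement. Next is the middle large jar at (0.450, 0.040). The side view shows it hasn't moved.

Emit:
servo_tool --increments '[[[-9,-29,0,0],[-9,-29,-40,0],[-9,-29,-75,0],[-9,-29,-90,0],[-9,-29,-96,0],[-9,-29,-96,0],[-9,-29,-96,0]]]'

```text
time: 17.0
tcp_pos: [0.4518, 0.0398, 0.0397]
orientation: [[0.05, 0.999, 0.002], [0.999, -0.05, -0.0], [-0.0, 0.002, -1.0]]
contact_force: [-0.8, 0.8, -0.1]
finger_gap: 0.68
```

```bash
python3 - <<'E'
from h import *
print(r.get_state()['tcp_pos'])
cs=r.capture('side'); overlay(cs,(215,150,295,240),'g_s',6,[])
E
```

```text
[0.45181453 0.03981232 0.03974635]
```

View pics/g_s.png

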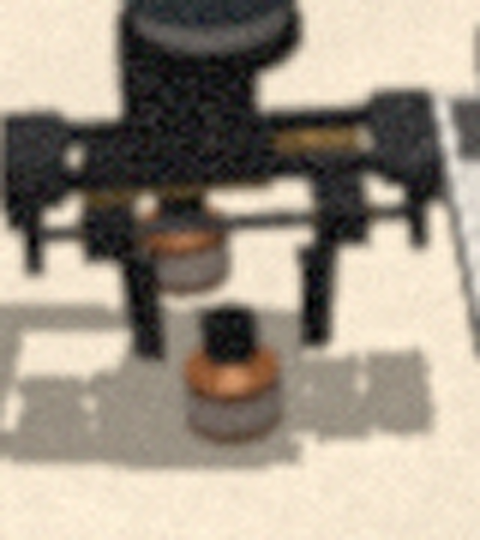

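The fingertips at (150,355) and (318,342) straddle the cap at (228,333). Close and carry to the middle slot: rack y about -0.016, so world about (0.6024, 0.150).

Emit:
servo_tool --increments '[[[0,0,0,0],[0,0,0,0],[0,0,0,0],[0,0,0,0],[0,0,20,0],[0,0,80,0],[0,0,90,0]]]' --fingers 15

```text
time: 17.92
tcp_pos: [0.4533, 0.0395, 0.1322]
orientation: [[0.05, 0.999, 0.007], [0.999, -0.05, -0.001], [-0.001, 0.007, -1.0]]
contact_force: [-0.1, -0.8, -2.4]
finger_gap: 0.287
```

Emit:
servo_tool --increments '[[[40,30,0,0],[80,60,0,0],[120,85,0,0],[145,105,0,0],[151,111,0,0],[151,111,0,0],[151,111,0,0]]]'

```text
time: 18.8
tcp_pos: [0.6006, 0.1502, 0.1282]
orientation: [[0.05, 0.999, -0.002], [0.999, -0.05, -0.0], [-0.0, -0.001, -1.0]]
contact_force: [-0.2, 0.0, -1.8]
finger_gap: 0.294
```

Emit:
servo_tool --increments '[[[1.5,0,-30,0],[1.5,0,-50,0],[1.5,0,-58,0],[1.5,0,-66,0],[1.5,0,-73,0],[1.5,0,-78,0],[1.5,0,-81,0],[1.5,0,-81,0]]]'

```text
time: 19.8
tcp_pos: [0.6032, 0.1509, 0.0476]
orientation: [[0.05, 0.999, -0.0], [0.999, -0.05, 0.0], [0.0, -0.0, -1.0]]
contact_force: [0.2, -0.6, -1.6]
finger_gap: 0.288
```

Emit:
servo_tool --increments '[[[0,0,-1,0],[0,0,-2,0],[0,0,-2,0]]]'

```text
time: 20.18
tcp_pos: [0.6032, 0.1509, 0.0457]
orientation: [[0.05, 0.999, 0.0], [0.999, -0.05, -0.0], [-0.0, 0.0, -1.0]]
contact_force: [0.1, 0.4, -1.0]
finger_gap: 0.285
```

Emit:
servo_tool --increments '[[[0,0,-0.5,0],[0,0,-0.5,0],[0,0,-0.5,0],[0,0,-0.5,0],[0,0,25,0],[0,0,70,0],[-60,-50,90,0],[-120,-100,90,0],[-140,-140,90,0],[-140,-140,90,0]]]' --fingers 60

```text
time: 21.42
tcp_pos: [0.4614, 0.0092, 0.1358]
orientation: [[0.053, 0.999, -0.0], [0.999, -0.053, -0.0], [-0.0, -0.0, -1.0]]
contact_force: [0.5, 1.0, -0.8]
finger_gap: 0.676
```

```bash
python3 - <<'E'
from h import *
s=r.get_state();p=s['tcp_pos'];print(p)
cs=r.capture('side'); ct=r.capture('top')
overlay(ct,(210,170,430,280),'i_t',3.6,[])
overlay(cs,(225,150,345,310),'i_s',3.7,[])
for big,w in((0,(.4279,.2658)),(1,(.4393,.1618)),(0,(.4668,-.2629))):
    o=[]
    for c in (ct,cs):
        q=np.array(w)
        gf=lambda p:jargroups(p[0],p[1],big); q,f=fit(c,gf,q,[.004,.004],boxof(c,gf(q))); o.append(np.r_[q*1e3,f].round(1))
    print(big,*o)
E
```

```text
[0.46138754 0.00923694 0.13581812]
0 [427.9 265.8   1.8] [430.9 231.9 233.7]
1 [439.3 161.8  98.8] [435.5 170.8  88.6]
0 [ 466.8 -262.9    0.9] [ 464.6 -261.8   11.1]
```

View pics/i_t.png

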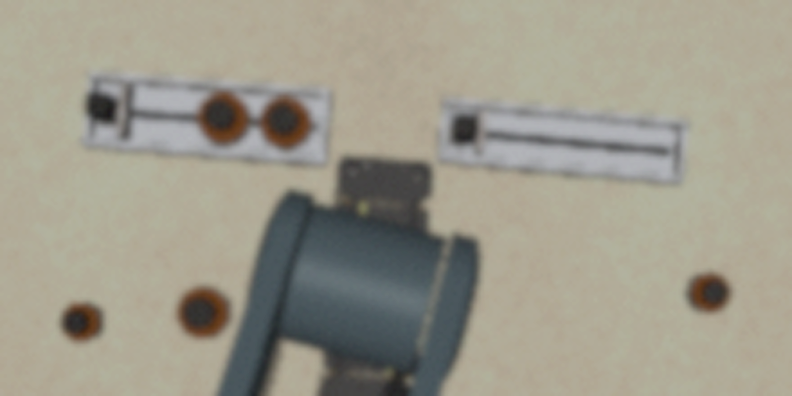

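View pics/i_s.png

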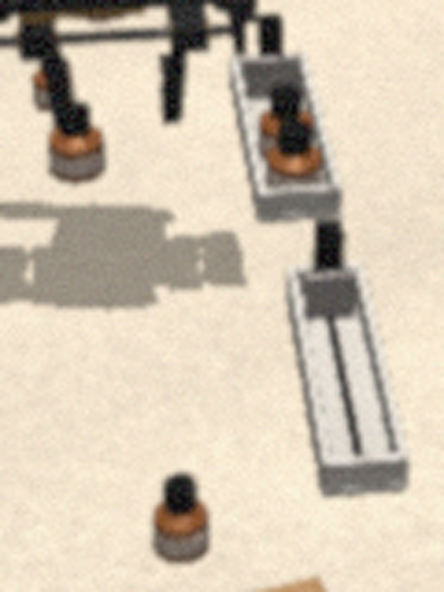

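Two jars are in the lane and the third large jar hasn't moved, still at (0.438, 0.163).

Emit:
servo_tool --increments '[[[-10,60,0,0],[-20,120,0,0],[-23,154,0,0],[-23,154,-40,0],[-23,154,-75,0],[-23,154,-90,0],[-23,154,-96,0],[-23,154,-96,0],[-23,154,-96,0]]]'

```text
time: 22.65
tcp_pos: [0.4413, 0.165, 0.0408]
orientation: [[0.05, 0.999, 0.002], [0.999, -0.05, 0.0], [0.0, 0.002, -1.0]]
contact_force: [1.0, -0.5, -0.2]
finger_gap: 0.683
```

```bash
python3 - <<'E'
from h import *
print(r.get_state()['tcp_pos'])
cs=r.capture('side'); overlay(cs,(205,120,285,210),'j_s',6,[])
E
```

```text
[0.44134189 0.16501945 0.04081211]
```

View pics/j_s.png

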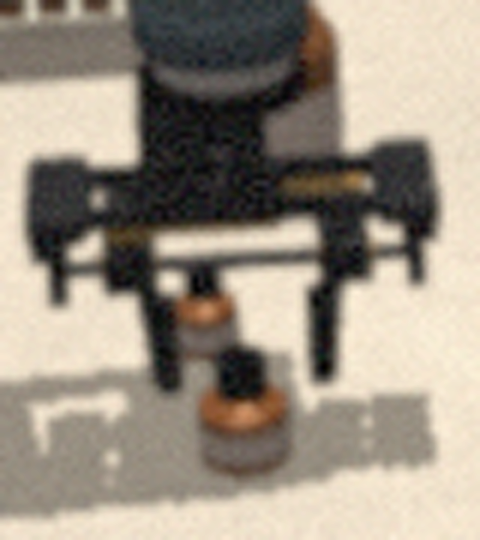

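Emit:
servo_tool --increments '[[[-2,-2,-1,0],[-2,-2,-1,0],[-2,-2,-1,0],[-2,-2,-1,0],[-2,-2,-1,0],[-2,-2,-1,0]]]' --fingers 15

```text
time: 23.45
tcp_pos: [0.4384, 0.1629, 0.0388]
orientation: [[0.05, 0.999, 0.0], [0.999, -0.05, -0.0], [0.0, 0.0, -1.0]]
contact_force: [-0.3, -0.0, 1.1]
finger_gap: 0.289
```

Emit:
servo_tool --increments '[[[0,0,25,0],[0,0,80,0],[30,5,90,0],[80,20,90,0],[130,33,90,0],[158,38,90,0],[165,40,90,0],[165,40,90,0],[165,40,90,0]]]'

```text
time: 24.58
tcp_pos: [0.6019, 0.2028, 0.1284]
orientation: [[0.05, 0.999, -0.001], [0.999, -0.05, -0.0], [-0.0, -0.001, -1.0]]
contact_force: [0.5, 0.2, -0.1]
finger_gap: 0.285
```

Emit:
servo_tool --increments '[[[2,0,-30,0],[2,0,-50,0],[2,0,-58,0],[2,0,-66,0],[2,0,-73,0],[2,0,-79,0],[2,0,-83,0],[2,0,-83,0],[2,0,-83,0]]]'

```text
time: 25.7
tcp_pos: [0.6055, 0.203, 0.046]
orientation: [[0.05, 0.999, 0.0], [0.999, -0.05, 0.0], [0.0, 0.0, -1.0]]
contact_force: [0.2, -0.0, -2.1]
finger_gap: 0.289
```

Emit:
servo_tool --increments '[[[0,0,0,0],[0,0,0,0],[0,0,0,0],[0,0,25,0],[0,0,70,0],[-40,-30,90,0],[-80,-70,90,0],[-120,-120,90,0],[-120,-130,90,0],[-120,-130,90,0]]]' --fingers 60

```text
time: 26.95
tcp_pos: [0.4863, 0.0723, 0.1365]
orientation: [[0.052, 0.999, 0.002], [0.999, -0.052, 0.0], [0.0, 0.002, -1.0]]
contact_force: [0.6, 0.6, -0.0]
finger_gap: 0.681
```

```bash
python3 - <<'E'
from h import *
s=r.get_state();p=s['tcp_pos'];print(p)
cs=r.capture('side'); ct=r.capture('top')
overlay(ct,(210,170,430,280),'k_t',3.6,[])
overlay(cs,(225,130,345,290),'k_s',3.7,[])
for big,w in((0,(.4279,.2658)),(0,(.4668,-.2629))):
    o=[]
    for c in (ct,cs):
        q=np.array(w)
        gf=lambda p:jargroups(p[0],p[1],big); q,f=fit(c,gf,q,[.004,.004],boxof(c,gf(q))); o.append(np.r_[q*1e3,f].round(1))
    print(big,*o)
E
```

```text
[0.48625458 0.07234388 0.13647505]
0 [427.9 265.8  10.6] [426.  270.3  89.2]
0 [ 466.8 -262.9    0.9] [ 464.7 -261.7   11.8]
```

View pics/k_t.png

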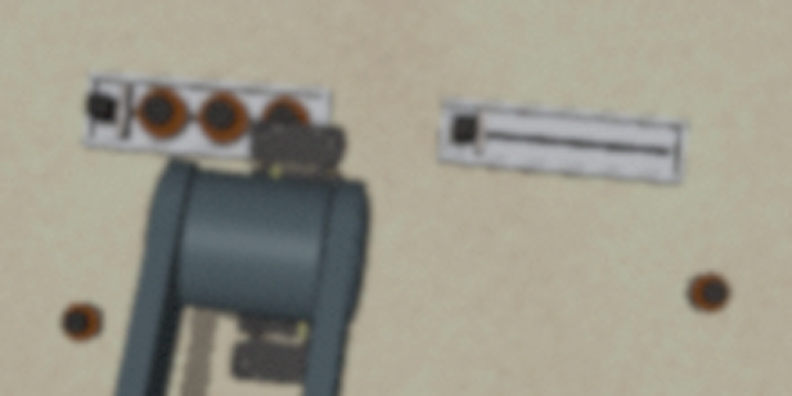

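View pics/k_s.png

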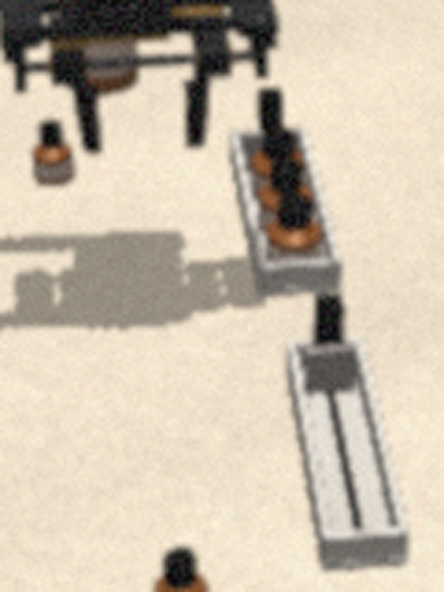

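All three large jars stand in the wide lane, and neither small jar has moved. Next is the small jar at (0.427, 0.267).

Emit:
servo_tool --increments '[[[-30,60,0,0],[-59,120,0,0],[-59,180,0,0],[-59,195,0,0],[-59,195,-50,0],[-59,195,-85,0],[-60,195,-97,0],[-60,195,-102,0],[-60,195,-102,0],[-60,195,-102,0]]]' --fingers 50

```text
time: 28.3
tcp_pos: [0.4263, 0.2683, 0.035]
orientation: [[0.05, 0.999, 0.002], [0.999, -0.05, 0.001], [0.001, 0.002, -1.0]]
contact_force: [0.2, -0.0, 0.1]
finger_gap: 0.569
```

```bash
python3 - <<'E'
from h import *
print(r.get_state()['tcp_pos'])
cs=r.capture('side'); overlay(cs,(205,110,285,200),'l_s',6,[])
E
```

```text
[0.42634701 0.26825998 0.03496036]
```

View pics/l_s.png

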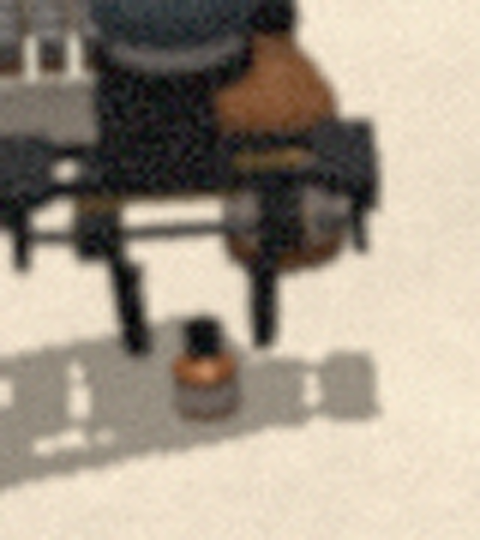

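Emit:
servo_tool --increments '[[[0,-1,0,0],[0,-1,0,0],[0,-1,0,0],[0,-1,0,0],[0,-1,0,0],[0,-1,30,0],[0,-1,80,0],[0,-1,100,0]]]' --fingers 10

```text
time: 29.35
tcp_pos: [0.4265, 0.2675, 0.1364]
orientation: [[0.05, 0.999, 0.004], [0.999, -0.05, 0.001], [0.001, 0.004, -1.0]]
contact_force: [0.8, 0.0, -0.9]
finger_gap: 0.221
```

Emit:
servo_tool --increments '[[[0,-50,0,0],[20,-110,0,0],[50,-170,0,-0.01],[80,-230,0,-0.017],[110,-290,0,-0.017],[140,-350,0,-0.017],[157,-400,0,-0.017],[163,-420,0,-0.017],[163,-424,0,-0.017],[163,-424,0,-0.017]]]'

```text
time: 30.6
tcp_pos: [0.5876, -0.1563, 0.1332]
orientation: [[0.067, 0.998, -0.001], [0.998, -0.067, 0.001], [0.001, -0.001, -1.0]]
contact_force: [0.1, 0.2, -0.2]
finger_gap: 0.218
```

Emit:
servo_tool --increments '[[[0,0,0,0],[0,0,0,0]]]'

```text
time: 30.85
tcp_pos: [0.5881, -0.1558, 0.1338]
orientation: [[0.065, 0.998, -0.0], [0.998, -0.065, 0.0], [0.0, -0.0, -1.0]]
contact_force: [-0.7, 0.1, -1.7]
finger_gap: 0.221
```

```bash
python3 - <<'E'
from h import *
s=r.get_state();p=s['tcp_pos'];print(p)
cs=r.capture('side'); overlay(cs,(275,180,355,280),'m_s',5.5,[(jargroups(p[0],p[1],0,p[2]-.0345),(0,255,0)),(rackgroups(.5914,-.136,-.067,.054),(0,0,255))])
E
```

```text
[ 0.58811806 -0.15581513  0.13384395]
```

View pics/m_s.png

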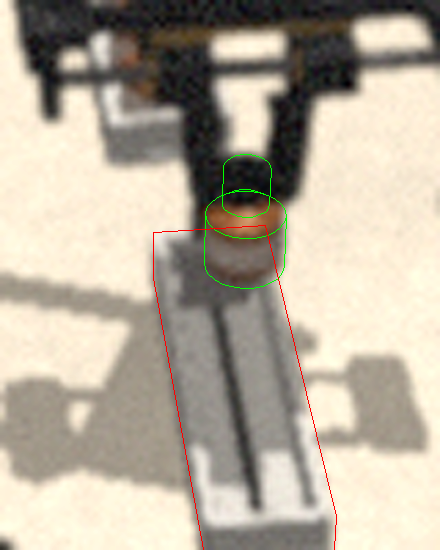

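Held, with the same ~1 mm camera offset for jar and rack. Lowering at x = 0.590.

Emit:
servo_tool --increments '[[[1.5,0,-40,0],[1.5,0,-60,0],[1.5,0,-68,0],[1.5,0,-76,0],[1.5,0,-83,0],[1.5,0,-88,0],[1.5,0,-91,0],[1.5,0,-92,0],[1.5,0,-92,0],[1.5,0,-92,0]]]'

```text
time: 32.15
tcp_pos: [0.5899, -0.1571, 0.0419]
orientation: [[0.067, 0.998, 0.0], [0.998, -0.067, -0.0], [-0.0, 0.0, -1.0]]
contact_force: [-0.4, -0.1, -0.5]
finger_gap: 0.223
```

Emit:
servo_tool --increments '[[[0,0,-1,0],[0,0,-1,0],[0,0,-1,0]]]'

```text
time: 32.52
tcp_pos: [0.5897, -0.1571, 0.0407]
orientation: [[0.067, 0.998, -0.0], [0.998, -0.067, 0.0], [0.0, -0.0, -1.0]]
contact_force: [0.0, -0.3, -1.0]
finger_gap: 0.225
```

Emit:
servo_tool --increments '[[[0,0,0,0],[0,0,0,0],[0,0,0,0],[0,0,25,0],[0,0,70,0],[-40,20,92,0],[-90,50,92,0],[-110,60,92,0],[-110,60,92,0]]]' --fingers 50

```text
time: 33.65
tcp_pos: [0.4788, -0.0964, 0.1329]
orientation: [[0.066, 0.998, 0.0], [0.998, -0.066, -0.0], [-0.0, 0.0, -1.0]]
contact_force: [0.9, -0.1, -0.9]
finger_gap: 0.568
```

```bash
python3 - <<'E'
from h import *
s=r.get_state();p=s['tcp_pos'];print(p)
cs=r.capture('side'); ct=r.capture('top')
overlay(ct,(210,170,430,280),'n_t',3.6,[])
overlay(cs,(225,150,345,310),'n_s',3.7,[])
for big,w in((0,(.4668,-.2629)),):
    o=[]
    for c in (ct,cs):
        q=np.array(w)
        gf=lambda p:jargroups(p[0],p[1],big); q,f=fit(c,gf,q,[.004,.004],boxof(c,gf(q))); o.append(np.r_[q*1e3,f].round(1))
    print(big,*o)
E
```

```text
[ 0.47882748 -0.0964059   0.13292876]
0 [ 466.8 -262.9    7.4] [ 464.6 -261.8   12. ]
```

View pics/n_t.png

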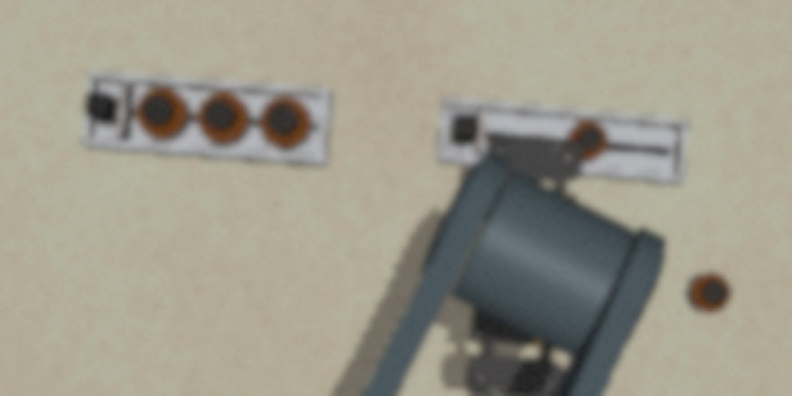

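View pics/n_s.png

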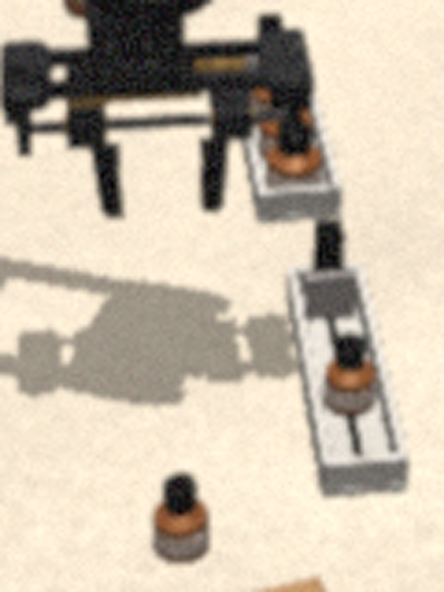

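The small jar is upright in the narrow lane. Last loose jar next, at (0.466, -0.262).

Emit:
servo_tool --increments '[[[-5,-60,0,0],[-10,-120,0,0],[-13,-160,0,0],[-13,-165,-30,0],[-13,-165,-70,0],[-13,-165,-90,0],[-13,-165,-98,0],[-13,-165,-98,0],[-13,-165,-98,0]]]'

```text
time: 34.88
tcp_pos: [0.4676, -0.2628, 0.0357]
orientation: [[0.067, 0.998, 0.001], [0.998, -0.067, -0.001], [-0.001, 0.002, -1.0]]
contact_force: [-0.2, -0.7, 0.0]
finger_gap: 0.567
```

```bash
python3 - <<'E'
from h import *
print(r.get_state()['tcp_pos'])
cs=r.capture('side'); overlay(cs,(225,215,325,315),'o_s',5.5,[])
E
```

```text
[ 0.46762623 -0.26283478  0.03570075]
```

View pics/o_s.png

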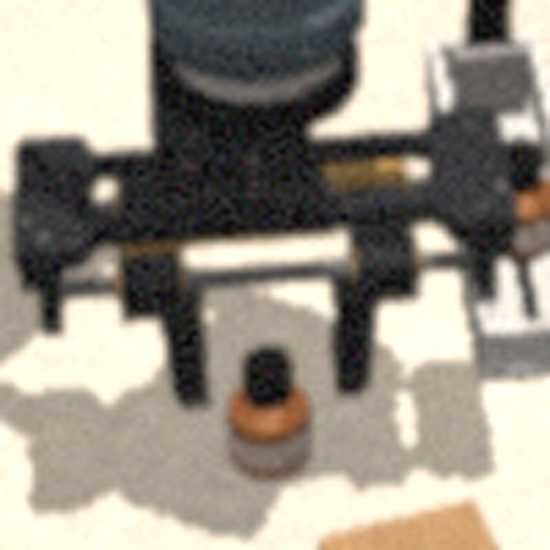

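Emit:
servo_tool --increments '[[[-1,0,-1,0],[-1,0,-1,0],[-1,0,-1,0],[-1,0,-1,0],[-1,0,-1,0],[-1,0,30,0],[-1,0,80,0],[-1,0,95,0]]]' --fingers 10

```text
time: 35.92
tcp_pos: [0.4671, -0.2633, 0.1327]
orientation: [[0.067, 0.998, 0.004], [0.998, -0.067, -0.003], [-0.003, 0.004, -1.0]]
contact_force: [-0.2, 0.1, -0.7]
finger_gap: 0.218
```

Emit:
servo_tool --increments '[[[30,10,0,0],[70,30,0,0],[105,48,0,0],[120,56,0,0],[121,56,0,0],[121,56,0,0],[121,56,0,0]]]'

```text
time: 36.8
tcp_pos: [0.5858, -0.2068, 0.1296]
orientation: [[0.068, 0.998, -0.001], [0.998, -0.068, 0.0], [0.0, -0.001, -1.0]]
contact_force: [0.0, -0.6, -0.9]
finger_gap: 0.219
```

Emit:
servo_tool --increments '[[[0.5,1,-40,0],[0.5,1,-58,0],[0.5,1,-66,0],[0.5,1,-74,0],[0.5,1,-81,0],[0.5,1,-86,0],[0.5,1,-88,0],[0.5,1,-88,0],[0.5,1,-88,0]]]'

```text
time: 37.92
tcp_pos: [0.5874, -0.2052, 0.042]
orientation: [[0.067, 0.998, 0.0], [0.998, -0.067, -0.0], [-0.0, 0.0, -1.0]]
contact_force: [0.1, -0.2, -0.4]
finger_gap: 0.223
```

Emit:
servo_tool --increments '[[[0,0,0,0],[0,0,0,0]]]'

```text
time: 38.17
tcp_pos: [0.5873, -0.2051, 0.0419]
orientation: [[0.067, 0.998, 0.0], [0.998, -0.067, -0.0], [-0.0, 0.0, -1.0]]
contact_force: [1.0, -0.2, -0.1]
finger_gap: 0.219
```

Emit:
servo_tool --increments '[[[0,0,-1,0],[0,0,-1,0],[0,0,-1,0],[0,0,-1,0],[0,0,30,0],[0,0,85,0],[4,60,95,0],[8,120,95,0],[12,180,95,0],[12,190,95,0]]]' --fingers 50

```text
time: 39.42
tcp_pos: [0.599, -0.0115, 0.1368]
orientation: [[0.063, 0.998, -0.0], [0.998, -0.063, 0.001], [0.001, -0.0, -1.0]]
contact_force: [-0.6, -0.5, -0.6]
finger_gap: 0.573
```

Emit:
servo_tool --increments '[[[0,0,0,0],[0,0,0,0],[0,0,0,0],[0,0,0,0]]]' --fingers 0

```text
time: 39.92
tcp_pos: [0.5992, -0.0162, 0.1366]
orientation: [[0.069, 0.998, -0.0], [0.998, -0.069, -0.0], [-0.0, -0.0, -1.0]]
contact_force: [-0.4, -0.5, -0.9]
finger_gap: 0.138
```

```bash
python3 - <<'E'
from h import *
s=r.get_state();p=s['tcp_pos'];print(p,s['finger_gap'])
cs=r.capture('side'); ct=r.capture('top')
overlay(ct,(210,170,430,280),'p_t',3.6,[])
overlay(cs,(225,130,345,290),'p_s',3.7,[])
E
```

```text
[ 0.59921621 -0.01621964  0.13661422] 0.13814140802313643
```

View pics/p_t.png

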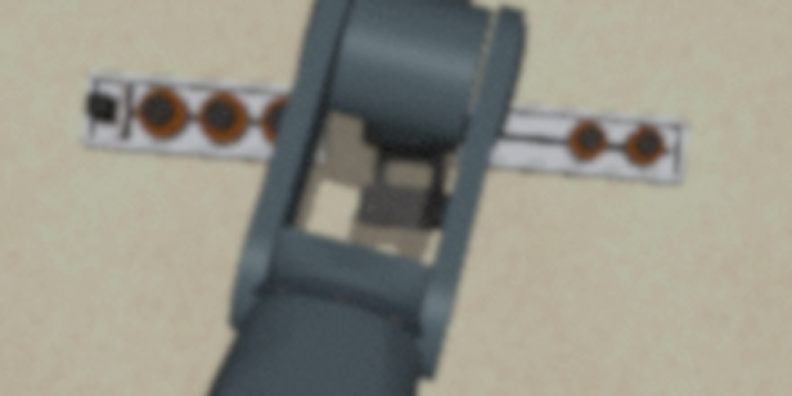

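View pics/p_s.png

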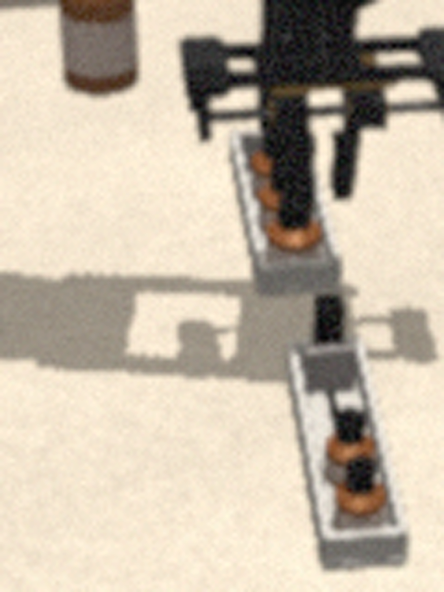

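Both lanes are loaded: three large, two small. Now I go down behind the narrow post and push forward slowly.

Emit:
servo_tool --increments '[[[0,3,-30,0],[0,3,-70,0],[0,3,-87,0],[0,3,-87,0],[0,-10,-87,0],[-1,-22,-87,0],[-2,-34,-87,0],[-3,-46,-87,0],[-4,-58,-87,0],[-5,-68,-87,0]]]'

```text
time: 41.28
tcp_pos: [0.5942, -0.084, 0.0497]
orientation: [[0.067, 0.998, 0.0], [0.998, -0.067, 0.0], [0.0, 0.0, -1.0]]
contact_force: [0.7, 1.3, 0.9]
finger_gap: 0.007
```

Emit:
servo_tool --increments '[[[-0.5,-6,0,0],[-1,-12,0,0],[-1,-17,0,0],[-1,-21,0,0],[-2,-25,0,0],[-2,-29,0,0],[-2,-32,0,0],[-2,-32,0,0]]]'

```text
time: 42.28
tcp_pos: [0.5921, -0.1155, 0.0496]
orientation: [[0.067, 0.998, -0.0], [0.998, -0.067, -0.0], [-0.0, -0.0, -1.0]]
contact_force: [0.4, -0.1, 0.5]
finger_gap: 0.007
```

```bash
python3 - <<'E'
from h import *
s=r.get_state();p=s['tcp_pos'];print(p,s['contact_force'])
cs=r.capture('side')
overlay(cs,(275,180,355,290),'q_s',5.2,[])
E
```

```text
[ 0.59207453 -0.11548969  0.04961216] [ 0.3902785  -0.08370081  0.49345232]
```

View pics/q_s.png

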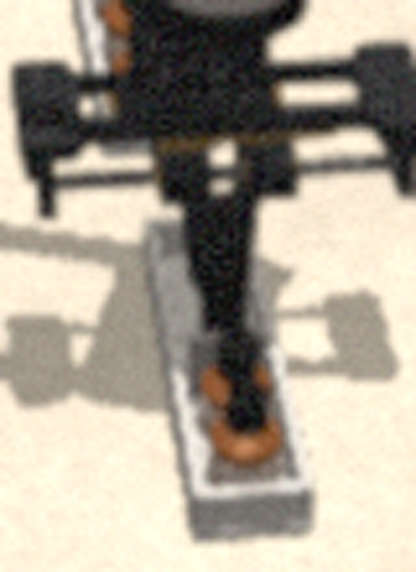

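Jars upright and being pushed together. Continuing in small steps.

Emit:
servo_tool --increments '[[[0,-3,0,0],[-0.5,-6,0,0],[-0.5,-8,0,0],[-0.5,-8,0,0]]]'

```text
time: 42.82
tcp_pos: [0.5917, -0.1234, 0.0497]
orientation: [[0.067, 0.998, -0.0], [0.998, -0.067, -0.0], [-0.0, -0.0, -1.0]]
contact_force: [-0.6, 1.8, -0.2]
finger_gap: 0.007
```

Emit:
servo_tool --increments '[[[0,-2,0,0],[0,-3,0,0],[0,-3,0,0],[0,-3,0,0]]]'

```text
time: 43.32
tcp_pos: [0.5917, -0.1262, 0.0497]
orientation: [[0.067, 0.998, -0.0], [0.998, -0.067, -0.0], [-0.0, -0.0, -1.0]]
contact_force: [-1.8, 1.7, 0.6]
finger_gap: 0.005
```

Emit:
servo_tool --increments '[[[0,-1,0,0],[0,-2,0,0],[0,-2,0,0],[0,-2,0,0]]]'

```text
time: 43.82
tcp_pos: [0.5917, -0.1282, 0.0496]
orientation: [[0.067, 0.998, -0.0], [0.998, -0.067, -0.0], [-0.0, -0.0, -1.0]]
contact_force: [-1.5, 2.4, 0.3]
finger_gap: 0.005
```

Emit:
servo_tool --increments '[[[0,-1,0,0],[0,-2,0,0],[0,-2,0,0],[0,-2,0,0]]]'

```text
time: 44.32
tcp_pos: [0.5916, -0.1299, 0.0496]
orientation: [[0.067, 0.998, -0.0], [0.998, -0.067, 0.0], [0.0, -0.0, -1.0]]
contact_force: [-1.8, 3.5, 0.6]
finger_gap: 0.003
```

Emit:
servo_tool --increments '[[[0,-1,0,0],[0,-1.5,0,0],[0,-1.5,0,0],[0,-1.5,0,0]]]'

```text
time: 44.82
tcp_pos: [0.5916, -0.1302, 0.0497]
orientation: [[0.067, 0.998, -0.001], [0.998, -0.067, 0.002], [0.002, -0.001, -1.0]]
contact_force: [-1.4, 8.1, 3.4]
finger_gap: 0.004
```

```bash
python3 - <<'E'
from h import *
for i in range(3):
    s=r.get_state();p=s['tcp_pos'];print(p,s['contact_force']); 
    cs=r.capture('side')
overlay(cs,(275,180,355,290),'r_s',5.2,[])
E
```

```text
[ 0.59158417 -0.13016076  0.04965667] [-1.39888812  8.07292059  3.44729784]
[ 0.59156233 -0.13013438  0.04963807] [-2.40273276  8.22890914  2.18862626]
[ 0.59157222 -0.13016045  0.04963867] [-1.95195296  8.28633529  2.6695041 ]
```

View pics/r_s.png

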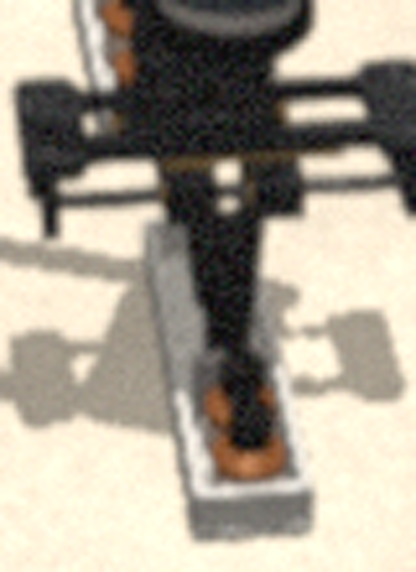

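Row is snug: 8 N and no further motion. Back off, lift, and move behind the wide post.

Emit:
servo_tool --increments '[[[1,14,0,0],[1,16,20,0],[1,16,75,0],[4,60,85,0.01],[17.5,417,85,0.017],[17.5,417,85,0.017],[17.5,417,85,0.017],[17.5,417,85,0.017],[17.5,417,85,0.017],[17.5,417,85,0.017]]]'

```text
time: 46.22
tcp_pos: [0.6099, 0.2882, 0.1369]
orientation: [[0.048, 0.999, 0.003], [0.999, -0.048, 0.001], [0.001, 0.003, -1.0]]
contact_force: [0.3, 0.2, 0.1]
finger_gap: 0.008
```

Emit:
servo_tool --increments '[[[0,0,0,0],[0,0,0,0]]]'

```text
time: 46.48
tcp_pos: [0.6097, 0.285, 0.1358]
orientation: [[0.05, 0.999, 0.002], [0.999, -0.05, -0.0], [-0.0, 0.002, -1.0]]
contact_force: [-0.9, -0.5, -0.9]
finger_gap: 0.006
```

```bash
python3 - <<'E'
from h import *
s=r.get_state();p=s['tcp_pos'];print(p,s['contact_force'])
cs=r.capture('side'); ct=r.capture('top')
overlay(ct,(325,170,425,240),'s_t',7,[])
overlay(cs,(225,130,345,290),'s_s',3.7,[])
E
```

```text
[0.60974248 0.28497831 0.13579886] [-0.92583828 -0.51566452 -0.85854221]
```

View pics/s_t.png

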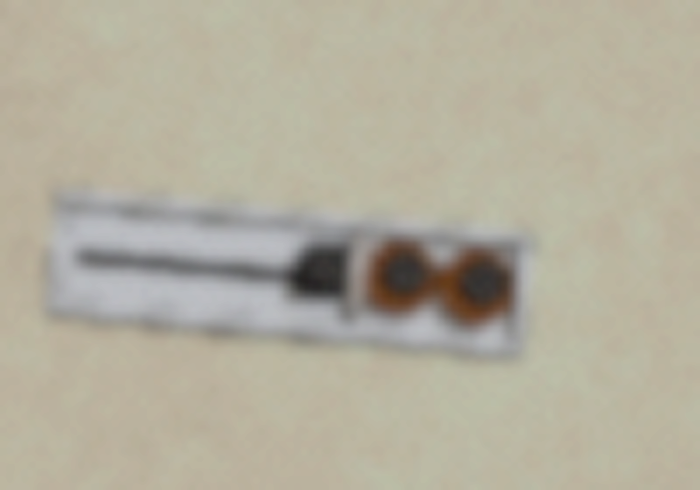

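View pics/s_s.png

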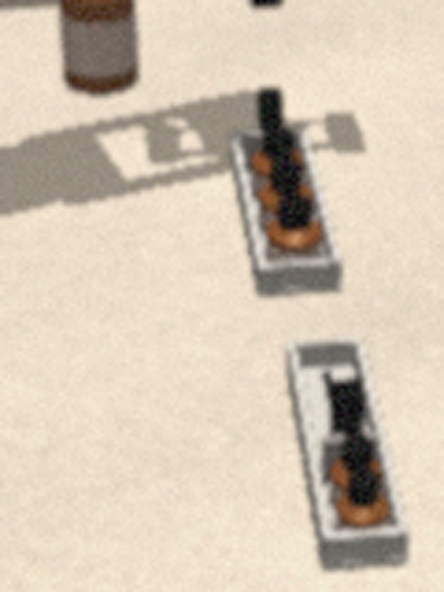

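The narrow row is packed: jars touching at (405,275) and (482,283), plate against the rear one and end wall against the front one. Now the wide slider.

Emit:
servo_tool --increments '[[[0,3,-30,0],[0,3,-70,0],[0,3,-86,0],[0,3,-86,0],[0,-6,-86,0],[-0.5,-14,-86,0],[-1,-20,-86,0],[-1,-25,-86,0],[-1,-30,-86,0],[-1,-30,-86,0]]]'

```text
time: 47.82
tcp_pos: [0.6081, 0.2549, 0.0486]
orientation: [[0.05, 0.999, -0.0], [0.999, -0.05, -0.0], [-0.0, -0.0, -1.0]]
contact_force: [-0.3, -1.1, -0.4]
finger_gap: 0.002
```

Emit:
servo_tool --increments '[[[0,-4,0,0],[0,-8,0,0],[-0.5,-12,0,0],[-0.5,-15,0,0],[-0.5,-15,0,0]]]'

```text
time: 48.45
tcp_pos: [0.6075, 0.24, 0.0485]
orientation: [[0.05, 0.999, -0.001], [0.999, -0.05, -0.0], [-0.0, -0.001, -1.0]]
contact_force: [0.1, 1.7, 0.1]
finger_gap: 0.006
```

Emit:
servo_tool --increments '[[[0,-1,0,0],[0,-2,0,0],[0,-2,0,0],[0,-2,0,0]]]'

```text
time: 48.95
tcp_pos: [0.6075, 0.2384, 0.0485]
orientation: [[0.05, 0.999, -0.001], [0.999, -0.05, -0.0], [-0.0, -0.001, -1.0]]
contact_force: [-1.4, 3.2, -0.1]
finger_gap: 0.008
```

Emit:
servo_tool --increments '[[[0,-1,0,0],[0,-2,0,0],[0,-2,0,0],[0,-2,0,0]]]'

```text
time: 49.45
tcp_pos: [0.6078, 0.2363, 0.0487]
orientation: [[0.05, 0.999, 0.0], [0.999, -0.05, -0.0], [-0.0, 0.0, -1.0]]
contact_force: [-1.7, 2.1, -1.1]
finger_gap: 0.008
```

Emit:
servo_tool --increments '[[[0,-1,0,0],[0,-1.5,0,0],[0,-1.5,0,0],[0,-1.5,0,0]]]'

```text
time: 49.95
tcp_pos: [0.6078, 0.2354, 0.0487]
orientation: [[0.05, 0.999, 0.0], [0.999, -0.05, 0.001], [0.001, 0.0, -1.0]]
contact_force: [-1.2, 5.5, -1.9]
finger_gap: 0.008
```

Emit:
servo_tool --increments '[[[0,-1,0,0],[0,-2,0,0],[0,-2,0,0],[0,-2,0,0]]]'

```text
time: 50.45
tcp_pos: [0.6078, 0.2349, 0.0488]
orientation: [[0.05, 0.999, 0.001], [0.999, -0.05, 0.003], [0.003, 0.001, -1.0]]
contact_force: [-0.5, 10.2, -2.5]
finger_gap: 0.005
```

Emit:
servo_tool --increments '[[[0,14,0,0],[0,16,20,0],[0,16,75,0],[-10,16,110,0],[-250,-30,150,0],[-250,-100,150,0],[-250,-200,150,0],[-250,-260,150,0],[-250,-260,150,0],[-250,-260,150,0]]]'

```text
time: 51.7
tcp_pos: [0.3646, -0.0142, 0.1994]
orientation: [[0.049, 0.999, 0.003], [0.999, -0.049, -0.003], [-0.002, 0.004, -1.0]]
contact_force: [1.4, -1.7, 1.1]
finger_gap: 0.008
```

```bash
python3 - <<'E'
from h import *
s=r.get_state();p=s['tcp_pos'];print(p,s['contact_force'],s['time'])
cs=r.capture('side'); ct=r.capture('top')
overlay(ct,(210,140,430,280),'t_t',3.6,[])
overlay(cs,(225,110,385,270),'t_s',3.6,[])
overlay(ct,(225,185,305,225),'t_tw',9.5,[])
E
```

```text
[ 0.36461248 -0.01416168  0.19942758] [ 1.35020528 -1.70405947  1.06694456] 51.7
```

View pics/t_t.png

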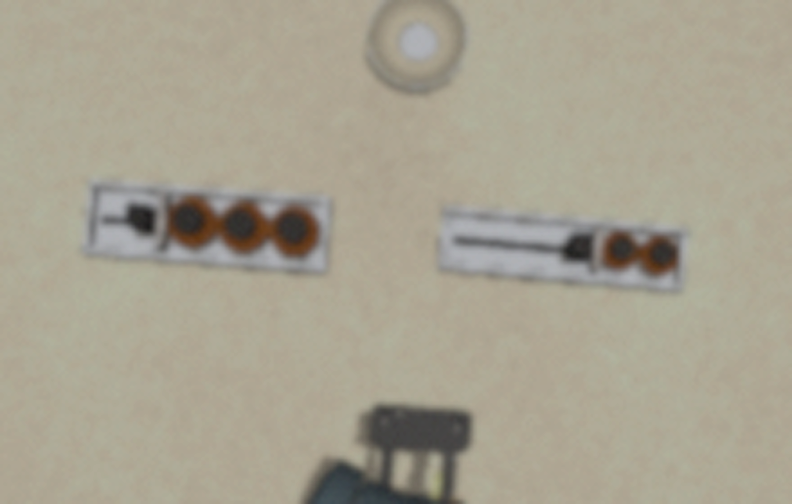

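View pics/t_s.png

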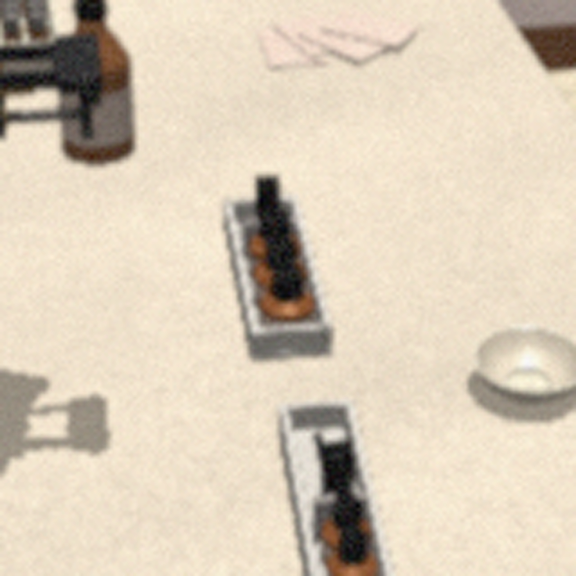

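View pics/t_tw.png

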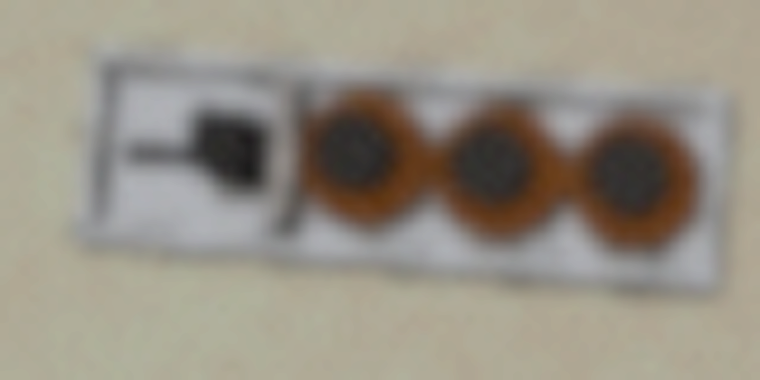

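Both rows look snug. I'll check the positions by fitting before handing in.

```bash
python3 - <<'E'
from h import *
from scipy.optimize import minimize
ct=r.capture('top')
def run(o,yaw,big,n,ys):
    ax=np.array([-np.sin(yaw),np.cos(yaw)]);xx=np.array([np.cos(yaw),np.sin(yaw)])
    lab=cv2.cvtColor(ct['frame'].astype(np.float32)/255,cv2.COLOR_BGR2LAB)
    gr=lambda v:[g for i in range(n) for g in jargroups(*(o+ax*v[2*i+1]+xx*v[2*i]),big,.006)]
    v0=np.array([[0,y] for y in ys]).ravel(); box=boxof(ct,gr(v0),1); x0,y0,x1,y1=box
    L=lab[y0:y1,x0:x1]
    t=np.clip(1-(L[...,0]-25)/30,0,1)*1.0
    t=np.maximum(t,np.clip(L[...,1]/12,0,1))
    f=lambda q:float(((hullmask(ct,gr(v0+q*.003),box)-t)**2).sum())
    b=minimize(f,np.zeros(2*n),method='Powell',options=dict(xtol=.01,ftol=1e-5))
    v=v0+b.x*.003; P=v.reshape(-1,2); print((P*1e3).round(1),'spacing',np.linalg.norm(np.diff(P,axis=0),axis=1)*1e3,b.fun)
run(np.array([.6041,.1652]),-.050,1,3,[-.076,-.032,.012])
run(np.array([.5924,-.137]),-.067,0,2,[-.081,-.047])
E
```

```text
[[  0.5 -76.7]
 [  0.5 -31.8]
 [  2.3  15. ]] spacing [44.82223101 46.85538511] 58.54894256591797
[[  1.6 -81.4]
 [  2.2 -44.4]] spacing [37.04448586] 35.550777435302734
```

```bash
python3 - <<'E'
from h import *
print(r.close_job())
E
```

```text
the job is handed in; nothing more can be done
None
```

The job is handed in at about 52 s on the robot clock. No verdict came back, so this rests on my own last checks.

**What I did:**
- I pushed both sliders back to their stops, where the force rose to about 20 N.
- I stood three large jars in the wide lane and two small jars in the narrow lane.
- I pushed each slider forward until its row stopped giving, at about 10 N (wide) and 8 N (narrow). Then I moved the arm clear of everything.

**Last checks that agreed:**
- The pictures show all five jars upright in their lanes, touching each other and the pusher.
- Fitted positions put the first jars at -76.7 mm (wide) and -81.4 mm (narrow), against -76 and -81 mm expected.
- All jars are within about 2.5 mm of the centre line.
- The stock bottle and dish looked untouched. The last pictures did not include the carton, but the arm never went near it.

**Checks that disagreed:**
- **Spacing to the last jar:** the fit gave 46.9 mm (wide) and 37.0 mm (narrow), about 3 mm more than true contact. I put this down to the dark pusher beside those jars, since the push forces, the slider travel and the pictures all show contact. Both are still inside the 49 mm and 39 mm limits.
- **Camera offset:** the two cameras differed by about 2 mm throughout, so I used the average.

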